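Blank off the feeder air port with a grooved plug and lock both cam arms

TASK

Put the grooved brass plug into the upright cam-arm coupler and press it gently but firmly down until it bottoms with its rubber seal, while the cam arms are still up. Then swing the two red cam arms down together, without forcing them, until both lie fully home against the coupler, and let go. Leave the other things where they are.

Things in the scene. Friction and masses are not known exactly. Their poses are not given: they have to be found in the camera images.
- plug: Brass adapter plug, upright, round, 68 mm tall, 0.25 kg. Origin: centre of its underside, z up. From below: nose 32 mm wide to 20 mm (foot chamfered to 25 mm over 4 mm), 45 degree flank to 24 mm, groove 24 mm wide to 35 mm, collar 32 mm wide to 41 mm, round grip 26 mm wide to 68 mm, by which it is held. Bottomed, its underside is 35 mm below the coupler's rim, its collar just above the rim.
- plug_foot (a point): Centre of the plug's underside. It lands in the bore on a black rubber seal that stands 2.5 to 5 mm above its stop, slides down stiffly at about 8 to 11 N as the plug is pushed, and stays where left; at the stop the force rises by 10 N per mm. More than 30 N on the seal damages it. Hold the plug with the fingers on the coupler's +x and -x sides, clear of the arms.
- transit_plug: Bystander: a grey plastic plug of the same outline and size but with no groove (smooth 32 mm cylinder, 26 mm grip on top); it stands near the brass one, in either place. Not wanted; leave it.
- coupler: Fixed grey base plate of the coupler, 120 x 84 x 12 mm; origin: centre of its underside, z up along the bore; yaw varies. On its pipe is the aluminium head, mouth up, 43 mm wide, bore 34.4 mm, coaxial. The head's height varies and is not measured: its rim is 86 to 104 mm above the origin; find it by feel or sight. Cam arms on its +y (left) and -y (right) sides; pipe stub on +x, 18 mm up.
- cam_left (a joint): Angle of the cam arm on the coupler's +y side, rad: 0 = raised (35 degrees above level, outward), 0.61 = level, 2.18 = fully down along the head (its stop). Stays where left. Hinge pin along the coupler's x, 21 mm from the axis, 8 mm below the rim. The cam bites the plug's groove from about 1.2 and goes over centre at 2.04; up to about 0.2 N m. More than 25 N of the fingers damages an arm.
- cam_right (a joint): Likewise for the arm on the -y side. Each arm has a red bar, 14 mm wide, 6 mm thick, 12 to 57 mm from its pin; both fully down, their outer faces are 61.4 mm apart. Jaws 75 to 88 mm open along the coupler's y, lowered astride the head until the fingertips are about 35 mm below the pins, push both bars down; closing them then brings both home.
- wrench: Bystander: steel wrench lying on the table; origin under its middle.
- screwdriver: Bystander: screwdriver lying on the table.
- pan: Bystander: steel pot, 100 mm in diameter, 60 mm high.
- bin: Bystander: yellow parts bin, 160 x 110 x 60 mm.
- oil: Bystander: blue bottle, 56 mm in diameter, 130 mm high.
- spacer: Bystander: steel ring, 60 mm in diameter, 14 mm high.
- nut: Bystander: brass ring, 40 mm in diameter, 12 mm high.
Mind the look-alikes: they are no part of the job. Of the things shaped like the plug, the brass one is meant. Of the things shaped like the coupler, the grey one is meant.

How it is judged:
On the way:
1. the brass plug is pressed down on its seal to the stop (within 1.6 mm), upright in the bore, with both cam arms still raised (below 1.0 rad) (distance between plug and head_c0 below 0.0198 m and horizontal distance between plug and coupler below 0.003 m and angle between plug's own z axis and vertical below 0.06 rad and value of joint each of cam_left, cam_right below 1 rad), for 0.1 s.
At the end, for the whole second after the job is handed in: The brass plug is upright in the coupler (within 3 mm of its axis and 0.06 rad), bottomed within 1.6 mm (underside less than 19.8 mm from the middle of the head's bottom collar, 18.2 mm when home), at rest, and both cam arms are down past 2.06 rad (over centre, within 7 degrees of their stops) (distance between plug and head_c0 below 0.0198 m and horizontal distance between plug and coupler below 0.003 m and angle between plug's own z axis and vertical below 0.06 rad and value of joint each of cam_left, cam_right above 2.06 rad and linear speed of plug below 0.02 m/s); the robot touches nothing.
It fails at once if the fingers push on a cam arm with more than 25 N (contact force between the fingers and cam_left_c1 above 25 N or contact force between the fingers and cam_right_c1 above 25 N).
It fails at once if the plug is pressed on its seal with more than 30 N (contact force between plug and seal_c0 above 30 N).
It fails at once if one cam arm is swung down alone: one past 1.7 rad while the other is above 1.0 rad ((value of joint cam_left above 1.7 rad and value of joint cam_right below 1 rad) or (value of joint cam_right above 1.7 rad and value of joint cam_left below 1 rad)).
It fails at once if a bystander is moved by more than 30 mm (distance of any of transit_plug, wrench, screwdriver, pan, bin, oil, spacer, nut from where it was at the start of the episode above 0.03 m).
It also fails if it takes over 58 s, if anything falls off the work surface, if the arm or the gripper's body presses on something with over 40 N, if the wrist force passes 120 N, or if a joint passes its speed limit or range.

ROBOT

A 7-joint arm with a two-finger parallel gripper is mounted at the origin on the work surface. World frame = base frame: x ahead of the robot, y to its left, z up, the work surface at z = 0. Lengths are in m, angles in rad, forces in N, time in s.
With the tool pointing down it reaches from about 0.425 to 0.925 m from the base axis. Payload 6.8 kg.
Tool frame: the origin (TCP) lies at the very end of the fingers, on their centre line; the grasp point (between the pads) lies 19 mm behind it (r.grip_depth is the distance from the TCP to the grasp point, in m); z points along the fingers, y is the direction in which the jaws open and shut (so a half turn about z gives the same grasp; the last joint's range is limited). The gripper opens to 85 mm and grips with 20 to 120 N. Pads are 22 mm wide; open, the fingers measure 114 mm over their backs; the gripper's body (76 mm by 85 mm) begins 54 mm behind the grasp point. The pads swing forward as they close: fully open they stand 13 mm farther back than shut.
Start: joints at [-1.347, 0.477, 0.022, 1.555, -0.011, 1.109, -0.083], TCP at [0.22, 0.638, 0.231] pointing down, gripper open.
Joint ranges: [-2.96, 2.96], [-0.34, 2.1], [-1.41, 1.46], [0.24, 2.44], [-1.37, 4.51], [0.17, 1.92], [-2.96, 2.96]. Speed limits (rad/s): [2.39, 2.39, 3.14, 3.14, 3.14, 3.14, 3.14].

INTERFACE

Orientations are given as a rotation vector (axis times angle).
In Python, from bench import r, grab_frame gives the robot as it stands. The module is installed in compiled form; this text tells all that it offers.
- The arm moves only by the tool play_rows, never from a script. Its argument "increments" is a list of rows, each a list of 7 numbers: the shift along the tool's x, y, z in mm, then the turn, a rotation vector about the tool's x, y, z in rad, then the closure in counts, from 0 (fully open) to 255 (shut). In form: [[tx, ty, tz, rx, ry, rz, claw], ...]. A call has 1 to 5 rows; each row shifts and turns the pose as measured when the row begins, along the tool's axes as they then stand; what a row does not reach is not made up. A row lasts 1/10 s, in which the tool goes at most 50 mm and 8.59 degrees, less where a joint would pass 70% of its speed; a pose out of reach is approached as far as the arm can. A call is refused whole if a number of a shift passes 50 or a number of a turn 0.15, either way. A call with a gripper value outside its range is refused whole. The fingers move at their own pace and stop on an object; "force" is the grip in N (left out, the last holds). Time passes only in rows, so rows that do not move let the fingers close. It gives the time, the measured TCP pose, the force and the opening at its end, in the units of the state.
- r.get_obs(): the state, without advancing time (a new reading comes with each control period).
- grab_frame(name): name is "scene" or "side" or "wrist"; returns a dict with "color" (384x512x3 uint8, blue, green, red), "depth" (384x512 float32, m along the optical axis (not along the pixel's ray), 0 where there is no reading), "K" (3x3 intrinsics, pixels), "T" (4x4, takes a point from camera to world coordinates). Camera axes: x right, y up, looking along -z (the intrinsics and any distortion apply to the point x, -y, -z); pixel columns grow to the right and rows downward; lengths in m; the calibration is good to about 2 mm. A picture is of the moment at which its call begins.
- r.hand_in(): hands the job in, once; it reports no verdict.
The state is a dict: "clock": time; "joints": joint angles; "qvel": joint speeds; "tau": joint torques, N m; "tcp_pos": TCP position; "orientation": TCP orientation; "contact_force": force on the tool from outside, world axes, zero at the start; "moment": the same for the moment, N m; "grip_width": finger opening in m.
Only numpy, scipy, OpenCV 4.12 (cv2) and the standard library are available. Lean on these libraries where they do the work, as an engineer would, in place of code of your own. Each camera call takes 0.05 s, during which the arm holds its last target.

## Working session

There is one attempt and no reset: what is moved stays moved. The work goes in short steps, Python scripts to look and compute and a tool call to move; the robot and the scene stay as the last step left them, time stands still between calls to the robot, and variables do not carry over. Pictures are saved under pics/ and viewed, and the job is handed in when it is done.

Besides the shell and the picture viewer there is one more tool, called in YAML: its name, and indented under it one key for each argument. play_rows: Moves the arm, as the interface text tells. Its arguments: {"type":"object","properties":{"increments":{"type":"array","items":{"type":"array","items":{"type":"number"}}},"force":{"type":"number"}},"required":["increments"]}

```bash
mkdir -p pics; cat > h.py <<'E'
from bench import r, grab_frame
import numpy as np, cv2
from scipy.spatial.transform import Rotation as R
def pts(f):
    d=f["depth"];K=f["K"];T=f["T"]
    v,u=np.mgrid[:d.shape[0],:d.shape[1]]
    x=(u-K[0,2])/K[0,0]*d;y=(v-K[1,2])/K[1,1]*d
    P=np.stack([x,-y,-d,np.ones_like(d)],-1)@T.T
    P[d==0]=np.nan
    return P[...,:3]
def st():
    o=r.get_obs();print({k:np.round(o[k],4).tolist() for k in("clock","tcp_pos","orientation","contact_force","moment","grip_width","joints")})
    return o
E
python3 - <<'E'
from h import *
st()
for n in("scene","side","wrist"):
    f=grab_frame(n);cv2.imwrite(f"pics/{n}0.png",f["color"]);np.savez(f"{n}0.npz",**f)
    print(n,np.round(f["T"],3).tolist(),f["K"].tolist())
E
```

```text
{'clock': 0.0, 'tcp_pos': [0.2197, 0.6376, 0.2303], 'orientation': [-0.5187, -3.0983, 0.0029], 'contact_force': [-0.4665, 0.3444, -0.5645], 'moment': [0.0053, -0.0664, -0.0601], 'grip_width': 0.0852, 'joints': [-1.3471, 0.4778, 0.0223, 1.5565, -0.0115, 1.1093, -0.0831]}
scene [[0.348, -0.741, 0.575, 1.295], [0.938, 0.269, -0.221, -0.28], [0.009, 0.616, 0.788, 1.121], [0.0, 0.0, 0.0, 1.0]] [[384.2140507827072, 0.0, 248.9993353548774], [0.0, 384.2140507827072, 189.75264433001473], [0.0, 0.0, 1.0]]
side [[-0.863, 0.365, -0.35, 0.03], [-0.506, -0.638, 0.581, 0.865], [-0.011, 0.678, 0.735, 1.181], [0.0, 0.0, 0.0, 1.0]] [[491.5768522594341, 0.0, 252.6106040093564], [0.0, 491.5768522594341, 188.1787061460247], [0.0, 0.0, 1.0]]
wrist [[0.326, -0.913, -0.245, 0.158], [0.945, 0.315, 0.086, 0.658], [-0.001, -0.26, 0.966, 0.373], [0.0, 0.0, 0.0, 1.0]] [[275.06715467856145, 0.0, 256.96726746058255], [0.0, 275.06715467856145, 188.715724733272], [0.0, 0.0, 1.0]]
```

View pics/scene0.png

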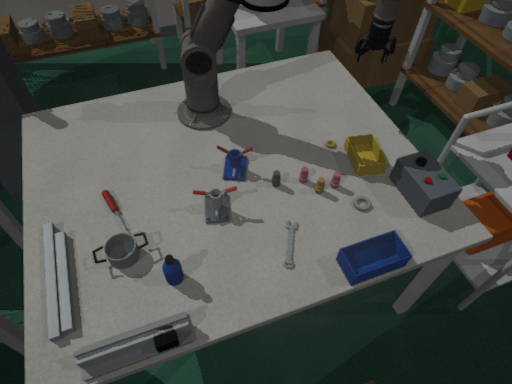

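View pics/side0.png

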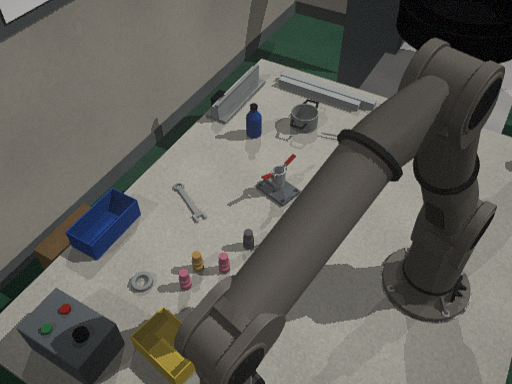

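View pics/wrist0.png

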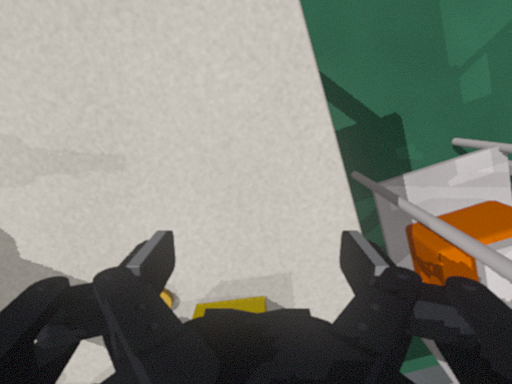

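Scene picture: the grey coupler is at about (217,205) and the blue look-alike at (235,165). Plug-like things are at (276,179) dark grey, (304,175) pink, (320,185) brassy and (336,180) pink. I'll enlarge these.

```bash
python3 - <<'E'
from h import *
f=np.load("scene0.npz");s=np.load("side0.npz")
a=cv2.resize(f["color"][150:220,180:350],None,fx=4.6,fy=4.6,interpolation=cv2.INTER_CUBIC)[:300]
b=cv2.resize(s["color"][145:295,170:310],None,fx=2.8,fy=2.0*1,interpolation=cv2.INTER_CUBIC)
c=np.zeros((600,790,3),np.uint8);c[:a.shape[0],:a.shape[1]]=a[:,:790];c[300:300+b.shape[0],:b.shape[1]]=b[:300]
cv2.imwrite("pics/crop0.png",c)
P=pts(f);Q=pts(s)
for n,(u,v) in dict(dark=(276,179),p1=(304,175),brass=(320,185),p2=(336,180),coup=(217,195),base=(217,215),nut=(330,143)).items():
    p=P[v-3:v+4,u-3:u+4].reshape(-1,3);print(n,np.nanmedian(p,0).round(3))
for n,(u,v) in dict(dark=(248,238),p1=(223,262),brass=(197,261),p2=(184,279),coup=(279,178)).items():
    p=Q[v-3:v+4,u-3:u+4].reshape(-1,3);print(n,np.nanmedian(p,0).round(3))
E
```

```text
dark [0.496 0.131 0.043]
p1 [0.512 0.235 0.043]
brass [0.579 0.266 0.046]
p2 [0.575 0.333 0.042]
coup [ 0.511 -0.098  0.077]
base [ 0.557 -0.115  0.019]
nut [0.367 0.428 0.011]
dark [0.481 0.149 0.055]
p1 [0.498 0.253 0.055]
brass [0.562 0.286 0.053]
p2 [0.559 0.35  0.052]
coup [ 0.506 -0.084  0.08 ]
```

View pics/crop0.png

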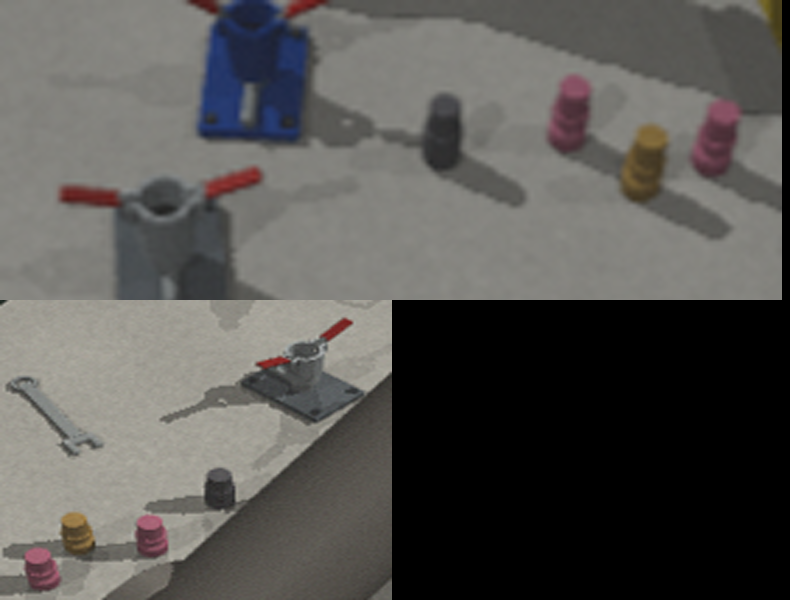

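The plug meant is the brass, grooved one at scene (320,185). The two at (304,175) and (336,180) are pink look-alikes, and (276,179) is the smooth grey transit plug. The coupler meant is the grey one at (217,205), not the blue. Next I'll localise both.

```bash
python3 - <<'E'
from h import *
for n in("scene","side"):
    f=np.load(n+"0.npz");P=pts(f);hsv=cv2.cvtColor(f["color"],cv2.COLOR_BGR2HSV)
    X=P[...,0];Y=P[...,1];Z=P[...,2]
    print(n,"table z",np.nanmedian(Z[(abs(X-.7)<.05)&(abs(Y-.1)<.1)]).round(4))
    m=(abs(X-.57)<.035)&(abs(Y-.276)<.035)&(Z>.01)&(hsv[...,1]>100)
    t=m&(Z>.06)
    print("plug top",t.sum(),np.nanmean(P[t],0).round(4),"mid x/y range",((P[t].min(0)+P[t].max(0))/2).round(4),"zmax",Z[m].max())
    c=(abs(X-.52)<.12)&(abs(Y+.095)<.12)
    pl=c&(Z>.006)&(Z<.017)&(hsv[...,1]<90)
    pl=cv2.morphologyEx(pl.astype(np.uint8),cv2.MORPH_OPEN,np.ones((2,2)))>0
    q=P[pl][:,:2].astype(np.float32)
    print("plate",len(q),cv2.minAreaRect(q), np.median(Z[pl]))
    red=c&(hsv[...,1]>130)&((hsv[...,0]<10)|(hsv[...,0]>170))&(Z>.04)
    num,l=cv2.connectedComponents(red.astype(np.uint8))
    for i in range(1,num):
        if (l==i).sum()>15:
            w=P[l==i];print("arm",len(w),w.mean(0).round(4),w.min(0).round(3),w.max(0).round(3))
    h=c&(Z>.06)&~red
    w=P[h];print("head",len(w),w.min(0).round(4),w.max(0).round(4),w.mean(0).round(4), np.percentile(w[:,2],[50,80,90,95]).round(4))
E
```

```text
scene table z 0.0003
plug top 34 [0.5733 0.2712 0.0666] mid x/y range [0.5722 0.2716 0.0667] zmax 0.07316838463360975
plate 410 ((0.5244017839431763, -0.10363135486841202), (0.08192136883735657, 0.11234834045171738), 75.08155059814453) nan
arm 32 [ 0.5322 -0.0547  0.1078] [ 0.525 -0.073  0.098] [ 0.541 -0.037  0.117]
arm 27 [ 0.5063 -0.1571  0.1051] [ 0.499 -0.173  0.093] [ 0.512 -0.139  0.112]
head 258 [ 0.494  -0.1781  0.06  ] [ 0.5428 -0.0361  0.1142] [ 0.5174 -0.1075  0.0856] [0.0881 0.0961 0.1024 0.1072]
side table z 0.0002
plug top 62 [0.5686 0.2778 0.0669] mid x/y range [0.5697 0.2774 0.0669] zmax 0.07239467778986874
plate 515 ((0.35163119435310364, 0.14111562073230743), (0.12156358361244202, 0.6550710797309875), 35.4548454284668) nan
arm 42 [ 0.5048 -0.1528  0.1039] [ 0.495 -0.172  0.094] [ 0.514 -0.135  0.111]
arm 31 [ 0.5301 -0.0499  0.1073] [ 0.522 -0.067  0.099] [ 0.54  -0.033  0.115]
head 254 [ 0.4945 -0.1676  0.06  ] [ 0.5407 -0.0286  0.1161] [ 0.5162 -0.0998  0.0841] [0.0863 0.0944 0.0976 0.1025]
```

```bash
cat >> h.py <<'E'
def plan(xyz,jaw_deg,smax=40,amax=.13,n=5,quiet=False):
    """rows to TCP xyz, tool down, tool y at world angle jaw_deg (mod 180 nearest)"""
    o=r.get_obs();p=np.array(o["tcp_pos"]);M=R.from_rotvec(o["orientation"])
    c,s=np.cos(np.radians(jaw_deg)),np.sin(np.radians(jaw_deg))
    y=np.array([c,s,0]);z=np.array([0,0,-1.]);G=R.from_matrix(np.stack([np.cross(y,z),y,z],1))
    w=(M.inv()*G).as_rotvec();d=np.array(xyz)-p
    k=int(max(1,np.ceil(np.linalg.norm(d)*1000/smax),np.ceil(np.linalg.norm(w)/amax)))
    print("pos",p.round(4),"err mm",(d*1000).round(1),"turn",w.round(3),"rows",k)
    for i in range(min(n,k)):
        Mi=M*R.from_rotvec(w*i/k)
        print((Mi.inv().apply(d/k)*1000).round(1).tolist(),(w/k).round(3).tolist())
E
python3 - <<'E'
from h import *
plan([.571,.2745,.19],-32,n=20)
E
```

```text
pos [0.2197 0.6378 0.2306] err mm [ 351.3 -363.3  -40.6] turn [-1.000e-03  1.000e-03  1.798e+00] rows 14
[-32.2, -16.4, 2.9] [-0.0, 0.0, 0.128]
[-34.0, -12.1, 2.9] [-0.0, 0.0, 0.128]
[-35.3, -7.6, 2.9] [-0.0, 0.0, 0.128]
[-36.0, -3.1, 2.9] [-0.0, 0.0, 0.128]
[-36.1, 1.6, 2.9] [-0.0, 0.0, 0.128]
[-35.6, 6.2, 2.9] [-0.0, 0.0, 0.128]
[-34.5, 10.7, 2.9] [-0.0, 0.0, 0.128]
[-32.8, 15.0, 2.9] [-0.0, 0.0, 0.128]
[-30.6, 19.1, 2.9] [-0.0, 0.0, 0.128]
[-27.9, 22.8, 2.9] [-0.0, 0.0, 0.128]
[-24.8, 26.2, 2.9] [-0.0, 0.0, 0.128]
[-21.2, 29.2, 2.9] [-0.0, 0.0, 0.128]
[-17.3, 31.7, 2.9] [-0.0, 0.0, 0.128]
[-13.1, 33.6, 2.9] [-0.0, 0.0, 0.128]
```

play_rows:
  increments:
    - [-32,-16,3,0,0,0.13,0]
    - [-34,-12,3,0,0,0.13,0]
    - [-35,-8,3,0,0,0.13,0]
    - [-36,-3,3,0,0,0.13,0]
    - [-36,2,3,0,0,0.13,0]

```text
clock: 0.65
tcp_pos: [0.3406, 0.5082, 0.2129]
orientation: [-1.494, -2.759, 0.004]
contact_force: [0.3, -1.1, 0.0]
grip_width: 0.0851
```

```bash
python3 -c "
from h import *
plan([.571,.2745,.19],-32,n=20)"
```

```text
pos [0.3406 0.5082 0.2129] err mm [ 230.4 -233.7  -22.9] turn [-0.005  0.     1.137] rows 9
[-35.7, 7.3, 2.4] [-0.001, 0.0, 0.126]
[-34.5, 11.7, 2.4] [-0.001, 0.0, 0.126]
[-32.8, 16.0, 2.4] [-0.001, 0.0, 0.126]
[-30.5, 20.0, 2.4] [-0.001, 0.0, 0.126]
[-27.8, 23.7, 2.5] [-0.001, 0.0, 0.126]
[-24.6, 27.0, 2.5] [-0.001, 0.0, 0.126]
[-21.0, 29.8, 2.5] [-0.001, 0.0, 0.126]
[-17.0, 32.2, 2.5] [-0.001, 0.0, 0.126]
[-12.9, 34.1, 2.5] [-0.001, 0.0, 0.126]
```

play_rows:
  increments:
    - [-36,7,2,0,0,0.13,0]
    - [-35,12,2,0,0,0.13,0]
    - [-33,16,2,0,0,0.13,0]
    - [-31,20,2,0,0,0.13,0]
    - [-28,24,2,0,0,0.13,0]

```text
clock: 1.15
tcp_pos: [0.4706, 0.368, 0.2009]
orientation: [-2.326, -2.107, 0.009]
contact_force: [0.2, 0.9, -0.9]
grip_width: 0.0856
```

```bash
python3 -c "
from h import *
plan([.571,.2745,.19],-32,n=20)"
```

```text
pos [0.4706 0.368  0.2009] err mm [100.4 -93.5 -10.9] turn [-0.006  0.003  0.46 ] rows 4
[-20.8, 27.3, 2.6] [-0.001, 0.001, 0.115]
[-17.5, 29.5, 2.6] [-0.001, 0.001, 0.115]
[-14.0, 31.3, 2.7] [-0.001, 0.001, 0.115]
[-10.3, 32.7, 2.7] [-0.001, 0.001, 0.115]
```

play_rows:
  increments:
    - [-21,27,2,0,0,0.13,0]
    - [-18,30,2,0,0,0.13,0]
    - [-14,31,2,0,0,0.13,0]
    - [-10,33,2,0,0,0.11,0]
    - [0,0,0,0,0,0,0]

```text
clock: 1.65
tcp_pos: [0.5743, 0.26, 0.1915]
orientation: [2.799, 1.422, -0.012]
contact_force: [-0.0, -0.2, -1.1]
grip_width: 0.0855
```

```bash
python3 -c "
from h import *
f=grab_frame('wrist');cv2.imwrite('pics/w1.png',f['color']);np.savez('w1.npz',**f)
plan([.571,.2745,.15],-32,n=20)"
```

```text
pos [0.5727 0.2625 0.1913] err mm [ -1.7  12.  -41.3] turn [-0.004  0.007 -0.068] rows 2
[4.5, -4.1, 20.6] [-0.002, 0.004, -0.034]
[4.6, -4.0, 20.6] [-0.002, 0.004, -0.034]
```

View pics/w1.png

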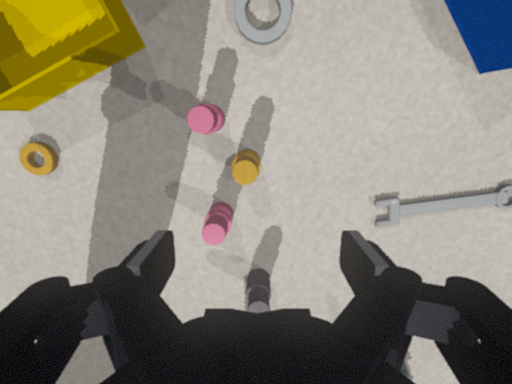

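The wrist view shows the brass plug at (246,167), pink ones at (206,119) and (215,225), and the transit plug at (258,290). The jaw axis runs across the image and is clear of the neighbours. I'll locate the plug from this view and check it in a crop.

```bash
python3 -c "
from h import *
f=np.load('w1.npz');cv2.imwrite('pics/crop1.png',cv2.resize(f['color'][90:250,170:330],None,fx=3.5,fy=3.5,interpolation=cv2.INTER_CUBIC))
P=pts(f);hsv=cv2.cvtColor(f['color'],cv2.COLOR_BGR2HSV)
m=(hsv[...,0]>8)&(hsv[...,0]<28)&(hsv[...,1]>110);m[:130]=0;m[200:]=0;m[:,:220]=0;m[:,280:]=0
t=m&(P[...,2]>.064)
e=cv2.fitEllipse(np.argwhere(t)[:,::-1].astype(np.float32)) 
w=P[t];print(t.sum(),w.mean(0).round(4),((w.min(0)+w.max(0))/2).round(4),w.min(0).round(4),w.max(0).round(4))
# look-along bias check
K=f['K'];T=f['T'];v,u=np.argwhere(t).mean(0);d=T[:3,:3]@np.array([(u-K[0,2])/K[0,0],-(v-K[1,2])/K[1,1],-1]);s=(.068-T[2,3])/d[2];print((T[:3,3]+s*d).round(4))
"
```

```text
500 [0.5703 0.2755 0.0674] [0.5703 0.2753 0.0671] [0.5579 0.2629 0.0646] [0.5827 0.2877 0.0696]
[0.5705 0.2756 0.068 ]
```

View pics/crop1.png

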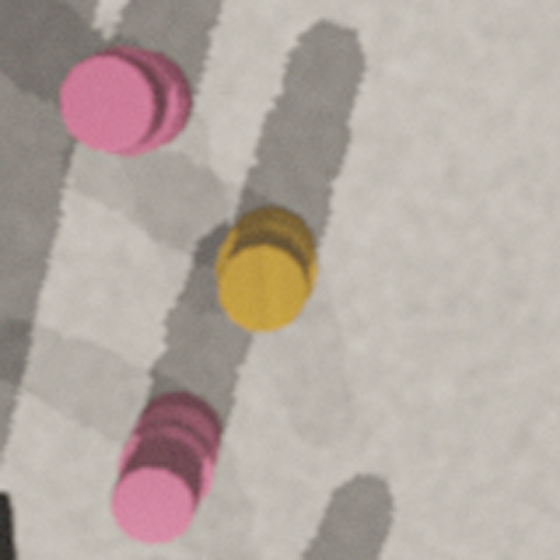

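The crop confirms the brass, grooved plug, centred at (0.5705, 0.2755). Descending.

```bash
python3 -c "
from h import *
plan([.5705,.2755,.09],-32,n=20,smax=25)"
```

```text
pos [0.5727 0.2625 0.1913] err mm [  -2.2   13.  -101.3] turn [-0.004  0.007 -0.068] rows 5
[2.0, -1.8, 20.2] [-0.001, 0.001, -0.014]
[2.0, -1.8, 20.2] [-0.001, 0.001, -0.014]
[2.0, -1.8, 20.3] [-0.001, 0.001, -0.014]
[2.0, -1.8, 20.3] [-0.001, 0.001, -0.014]
[2.0, -1.8, 20.3] [-0.001, 0.001, -0.014]
```

play_rows:
  increments:
    - [4,-3.5,20,0,0.004,-0.03,0]
    - [4,-3.5,20,0,0.003,-0.03,0]
    - [2,-2,20,0,0,0,0]
    - [0,0,20,0,0,0,0]
    - [0,0,10,0,0,0,0]

```text
clock: 2.2
tcp_pos: [0.5678, 0.2829, 0.0994]
orientation: [-2.736, -1.528, -0.001]
contact_force: [-0.4, -0.0, -0.0]
grip_width: 0.0852
```

```bash
python3 -c "
from h import *
plan([.5705,.2755,.044],-32,n=20,smax=15)"
```

```text
pos [0.5678 0.2829 0.0994] err mm [  2.7  -7.4 -55.4] turn [-0.007 -0.005  0.006] rows 4
[-1.3, 1.6, 13.8] [-0.002, -0.001, 0.002]
[-1.3, 1.6, 13.8] [-0.002, -0.001, 0.002]
[-1.2, 1.6, 13.8] [-0.002, -0.001, 0.002]
[-1.2, 1.6, 13.8] [-0.002, -0.001, 0.002]
```

play_rows:
  increments:
    - [-4,5,12,-0.003,-0.003,0.003,0]
    - [-1,1,12,-0.002,0,0,0]
    - [0,0,12,0,0,0,0]
    - [0,0,5,0,0,0,0]
    - [0,0,0,0,0,0,0]

```text
clock: 2.7
tcp_pos: [0.569, 0.2768, 0.0548]
orientation: [-2.74, -1.531, 0.001]
contact_force: [0.1, -0.1, 1.3]
grip_width: 0.0852
```

```bash
python3 -c "
from h import *
plan([.5705,.2755,.044],-32,n=20,smax=15)"
```

```text
pos [0.569  0.2768 0.0548] err mm [  1.5  -1.3 -10.8] turn [-0.003 -0.001  0.007] rows 1
[-0.4, 2.0, 10.8] [-0.003, -0.001, 0.007]
```

play_rows:
  increments:
    - [-0.4,2,10,-0.003,0,0,0]
    - [0,0,1,0,0,0,0]
    - [0,0,0,0,0,0,0]

```text
clock: 3.0
tcp_pos: [0.5715, 0.2756, 0.0438]
orientation: [-2.742, -1.532, -0.005]
contact_force: [0.6, 0.7, 0.3]
grip_width: 0.0856
```

```bash
python3 -c "
from h import *
plan([.5705,.2755,.044],-32,n=20,smax=15)
f=grab_frame('wrist');cv2.imwrite('pics/w2.png',f['color'])"
```

```text
pos [0.5715 0.2756 0.0438] err mm [-1.  -0.1  0.2] turn [ 0.001 -0.003  0.007] rows 1
[-0.6, -0.8, -0.2] [0.001, -0.003, 0.007]
```

View pics/w2.png

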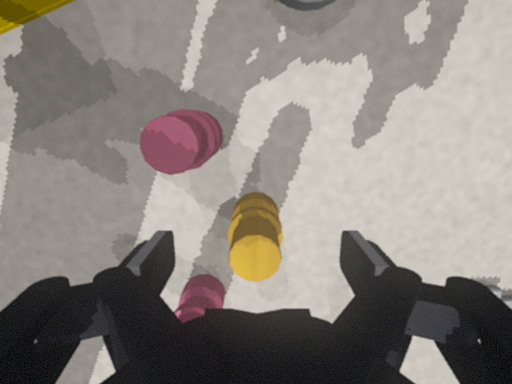

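The brass plug sits between the pads, with its top at (255,257). Closing.

play_rows:
  increments:
    - [-0.6,-0.8,0,0,-0.003,0,120]
    - [0,0,0,0,0,0,200]
    - [0,0,0,0,0,0,255]
    - [0,0,0,0,0,0,255]
    - [0,0,0,0,0,0,255]
  force: 80

```text
clock: 3.55
tcp_pos: [0.5711, 0.2761, 0.0452]
orientation: [2.742, 1.532, 0.003]
contact_force: [-0.1, 0.2, 1.7]
grip_width: 0.0235
```

```bash
python3 -c "
from h import *
st()"
```

```text
{'clock': 3.55, 'tcp_pos': [0.5711, 0.2761, 0.0452], 'orientation': [2.7417, 1.532, 0.0032], 'contact_force': [-0.1323, 0.1621, 1.6539], 'moment': [0.0061, 0.0224, 0.0029], 'grip_width': 0.0235, 'joints': [-0.8508, 0.6675, 0.4206, 1.8135, -0.383, 0.7396, -0.7758]}
```

play_rows:
  increments:
    - [0,0,0,0,0,0,255]
    - [0,0,-8,0,0,0,255]
    - [0,0,-25,0,0,0,255]
    - [0,0,-35,0,0,0,255]
    - [0,0,-35,0,0,0,255]

```text
clock: 4.05
tcp_pos: [0.5656, 0.2737, 0.145]
orientation: [2.741, 1.531, -0.021]
contact_force: [0.2, 0.2, -3.5]
grip_width: 0.0238
```

```bash
python3 -c "
from h import *
st()
f=grab_frame('wrist');cv2.imwrite('pics/w3.png',f['color'])
plan([.45,.02,.26],-14,n=20)"
```

```text
{'clock': 4.05, 'tcp_pos': [0.5656, 0.2737, 0.145], 'orientation': [2.7408, 1.5313, -0.0211], 'contact_force': [0.238, 0.2138, -3.4867], 'moment': [0.0796, -0.0798, -0.0317], 'grip_width': 0.0238, 'joints': [-0.9072, 0.5383, 0.4937, 1.7659, -0.3053, 0.9282, -0.8361]}
pos [0.5689 0.2749 0.1513] err mm [-118.9 -254.9  108.7] turn [-0.002  0.004 -0.308] rows 8
[-35.0, 4.0, -13.4] [-0.0, 0.001, -0.038]
[-35.1, 2.7, -13.5] [-0.0, 0.001, -0.038]
[-35.2, 1.3, -13.5] [-0.0, 0.001, -0.038]
[-35.2, -0.0, -13.5] [-0.0, 0.001, -0.038]
[-35.2, -1.4, -13.5] [-0.0, 0.001, -0.038]
[-35.1, -2.7, -13.5] [-0.0, 0.001, -0.038]
[-34.9, -4.0, -13.6] [-0.0, 0.001, -0.038]
[-34.7, -5.4, -13.6] [-0.0, 0.001, -0.038]
```

View pics/w3.png

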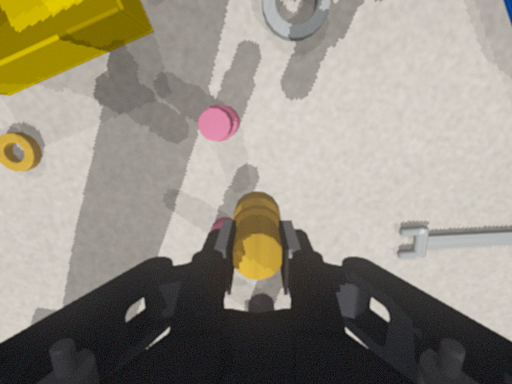

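The plug is held at (257,240), upright between the pads. Next I move past the coupler at height so the wrist camera can see it.

```bash
python3 -c "
from h import *
plan([.50,-.175,.24],-14,n=20,smax=42)"
```

```text
pos [0.5689 0.2749 0.1513] err mm [ -68.9 -449.9   88.7] turn [-0.002  0.004 -0.308] rows 12
[-35.0, 14.8, -7.2] [-0.0, 0.0, -0.026]
[-35.3, 13.9, -7.3] [-0.0, 0.0, -0.026]
[-35.7, 13.0, -7.3] [-0.0, 0.0, -0.026]
[-36.0, 12.0, -7.3] [-0.0, 0.0, -0.026]
[-36.3, 11.1, -7.3] [-0.0, 0.0, -0.026]
[-36.6, 10.2, -7.3] [-0.0, 0.0, -0.026]
[-36.8, 9.2, -7.3] [-0.0, 0.0, -0.026]
[-37.0, 8.3, -7.3] [-0.0, 0.0, -0.026]
[-37.2, 7.3, -7.3] [-0.0, 0.0, -0.026]
[-37.4, 6.4, -7.4] [-0.0, 0.0, -0.026]
[-37.5, 5.4, -7.4] [-0.0, 0.0, -0.026]
[-37.7, 4.5, -7.4] [-0.0, 0.0, -0.026]
```

play_rows:
  increments:
    - [-25,10,-18,0,0,-0.03,255]
    - [-36,14,-18,0,0,-0.03,255]
    - [-36,13,-18,0,0,-0.03,255]
    - [-36,12,-12,0,0,-0.03,255]
    - [-36,11,-10,0,0,-0.03,255]

```text
clock: 4.6
tcp_pos: [0.5418, 0.0996, 0.2311]
orientation: [-2.604, -1.755, 0.003]
contact_force: [-0.4, 0.6, -2.7]
grip_width: 0.0233
```

play_rows:
  increments:
    - [-37,10,-6,0,0,-0.03,255]
    - [-37,9,-4,0,0,-0.03,255]
    - [-37,8,0,0,0,-0.03,255]
    - [-37,7,0,0,0,-0.03,255]
    - [-37,6,0,0,0,-0.03,255]

```text
clock: 5.1
tcp_pos: [0.518, -0.0971, 0.2438]
orientation: [-2.459, -1.952, -0.003]
contact_force: [0.9, 0.5, -2.7]
grip_width: 0.0236
```

```bash
python3 -c "
from h import *
plan([.50,-.175,.24],-14,n=20,smax=42)"
```

```text
pos [ 0.518  -0.0971  0.2438] err mm [-18.  -77.9  -3.8] turn [-0.    -0.003  0.015] rows 2
[-40.0, 0.1, 1.8] [-0.0, -0.001, 0.008]
[-40.0, 0.4, 1.8] [-0.0, -0.001, 0.008]
```

play_rows:
  increments:
    - [-30,0,1,0,0,0.01,255]
    - [-30,0,1,0,0,0,255]
    - [-5,0,1,0,0,0,255]
    - [0,0,0,0,0,0,255]
    - [0,0,0,0,0,0,255]

```text
clock: 5.6
tcp_pos: [0.498, -0.1697, 0.241]
orientation: [-2.481, -1.925, -0.002]
contact_force: [0.1, -0.2, -2.9]
grip_width: 0.0238
```

```bash
python3 -c "
from h import *
st()
f=grab_frame('wrist');cv2.imwrite('pics/w4.png',f['color']);np.savez('w4.npz',**f)"
```

```text
{'clock': 5.6, 'tcp_pos': [0.498, -0.1697, 0.241], 'orientation': [-2.4807, -1.9249, -0.0016], 'contact_force': [0.0844, -0.1677, -2.9225], 'moment': [-0.009, -0.0388, -0.011], 'grip_width': 0.0238, 'joints': [-0.3328, 0.2506, 0.6511, 1.9312, -0.1797, 1.0176, 0.1473]}
```

View pics/w4.png

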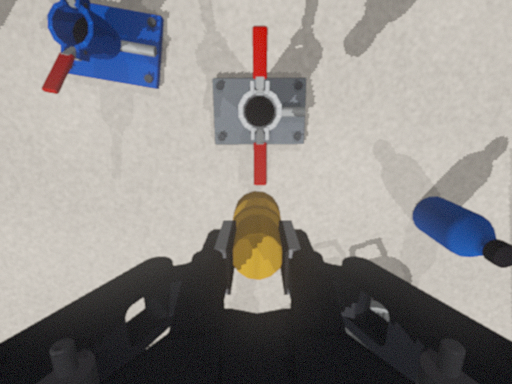

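The wrist view shows the grey coupler with its bore at about (260,110), arms up and down the image, pipe stub to the right, and the held plug at (257,235). I'll measure the head and the plug's pose in the hand.

```bash
cat > m.py <<'E'
from h import *
import sys
from scipy.optimize import least_squares
f=np.load(sys.argv[1]);P=pts(f);hsv=cv2.cvtColor(f['color'],cv2.COLOR_BGR2HSV)
o=r.get_obs();tp=np.array(o['tcp_pos']);M=R.from_rotvec(o['orientation'])
c=np.array([.518,-.103])
D=np.hypot(P[...,0]-c[0],P[...,1]-c[1])
red=(hsv[...,1]>130)&((hsv[...,0]<10)|(hsv[...,0]>170))
rim=(D<.03)&(P[...,2]>.075)&~cv2.dilate(red.astype(np.uint8),np.ones((3,3))).astype(bool)
z=P[rim][:,2];print('rim n',rim.sum(),'z pct',np.percentile(z,[10,25,50,75,90]).round(4))
zt=np.percentile(z,70)
top=rim&(abs(P[...,2]-zt)<.004)
q=P[top][:,:2]
# circle fit w/ annulus 17.2..21.5
g=lambda a:np.maximum(0,abs(np.hypot(q[:,0]-a[0],q[:,1]-a[1])-.01935)-.002)
s=least_squares(lambda a:np.hypot(q[:,0]-a[0],q[:,1]-a[1])-.01935,c,loss='soft_l1',f_scale=.002)
print('rim centre',s.x.round(4),len(q),'mean r',np.hypot(*(q-s.x).T).mean().round(4),'ztop',zt.round(4))
pl=(D<.09)&(P[...,2]>.006)&(P[...,2]<.018)&(hsv[...,1]<60)
pl=cv2.morphologyEx(pl.astype(np.uint8),cv2.MORPH_OPEN,np.ones((3,3)));k,l,stt,_=cv2.connectedComponentsWithStats(pl);i=1+stt[1:,4].argmax()
pp=P[l==i];print('plate z',np.median(pp[:,2]).round(4),cv2.minAreaRect(pp[:,:2].astype(np.float32)))
ra=red&(D<.1)&(P[...,2]>.05);k,l=cv2.connectedComponents(ra.astype(np.uint8));cs=[P[l==i].mean(0) for i in range(1,k) if (l==i).sum()>40]
print('arms',np.round(cs,4).tolist());
if len(cs)==2:
    d=cs[1]-cs[0];print('axis deg',np.degrees(np.arctan2(d[1],d[0])).round(2),'mid',((cs[0]+cs[1])/2).round(4))
# plug in hand
b=(hsv[...,0]>10)&(hsv[...,0]<28)&(hsv[...,1]>110)&(P[...,2]>.1)
L=M.inv().apply(P[b]-tp)*1000
L=L[(abs(L[:,0])<30)&(abs(L[:,1])<25)&(abs(L[:,2])<60)]
print('plug pts',len(L),'z range',L[:,2].min().round(1),L[:,2].max().round(1))
for a in range(-30,50,5):
    w=L[(L[:,2]>=a)&(L[:,2]<a+5)]
    if len(w)>5: print(a,len(w),'x',w[:,0].min().round(1),w[:,0].max().round(1),'y',w[:,1].min().round(1),w[:,1].max().round(1))
E
python3 m.py w4.npz
```

```text
rim n 959 z pct [0.0869 0.092  0.0931 0.0939 0.0946]
rim centre [ 0.5174 -0.1026] 790 mean r 0.0218 ztop 0.0937
plate z 0.0115 ((0.48392781615257263, -0.09426730126142502), (0.08179599046707153, 0.05116507038474083), 75.78512573242188)
arms [[0.5303, -0.0527, 0.1069], [0.5047, -0.1546, 0.1036]]
axis deg -104.13 mid [ 0.5175 -0.1036  0.1053]
plug pts 3582 z range -28.6 38.6
-30 16 x -4.2 4.4 y -11.8 11.7
-25 1936 x -14.1 11.1 y -12.0 11.7
-20 192 x -9.5 11.3 y -12.0 11.6
-15 166 x 2.7 11.4 y -11.2 11.7
-10 145 x 3.5 11.4 y -11.6 11.6
-5 133 x 3.3 11.1 y -12.2 11.8
0 291 x 3.3 13.7 y -13.0 12.1
5 216 x 2.5 14.1 y -13.2 12.9
10 16 x 6.9 13.7 y -13.5 10.0
20 246 x 0.7 14.2 y -14.1 14.2
25 134 x 1.1 14.2 y -14.8 14.3
30 72 x 5.5 14.0 y -11.3 13.3
35 19 x 10.1 13.8 y -5.3 9.5
```

Rim centre is about (0.5174, -0.1026) at z about 0.094, and yaw is about -14.1°. The plug axis in the tool frame is about (-1.8, -0.1) mm. Moving above the bore.

```bash
python3 -c "
from h import *
plan([.5178,-.1009,.19],-14.1,n=20,smax=25)"
```

```text
pos [ 0.4982 -0.1693  0.241 ] err mm [ 19.6  68.4 -51. ] turn [-0.001 -0.002 -0.004] rows 4
[17.8, 0.5, 12.8] [-0.0, -0.0, -0.001]
[17.8, 0.5, 12.8] [-0.0, -0.0, -0.001]
[17.8, 0.6, 12.8] [-0.0, -0.0, -0.001]
[17.8, 0.6, 12.8] [-0.0, -0.0, -0.001]
```

play_rows:
  increments:
    - [18,0.5,6,0,-0.002,-0.003,255]
    - [22,0.5,12,0,0,0,255]
    - [20,0.5,12,0,0,0,255]
    - [8,0.5,12,0,0,0,255]
    - [0,0,0,0,0,0,255]

```text
clock: 6.15
tcp_pos: [0.5191, -0.0957, 0.1978]
orientation: [-2.469, -1.941, -0.003]
contact_force: [-0.9, 0.1, -2.1]
grip_width: 0.0236
```

```bash
python3 -c "
from h import *
plan([.5178,-.1009,.155],-14.1,n=20,smax=25)"
```

```text
pos [ 0.5191 -0.0957  0.1978] err mm [ -1.3  -5.2 -42.8] turn [ 0.    -0.002  0.008] rows 2
[-2.7, -0.0, 21.4] [0.0, -0.001, 0.004]
[-2.7, -0.0, 21.4] [0.0, -0.001, 0.004]
```

play_rows:
  increments:
    - [-5,0,14,0,-0.002,0.005,255]
    - [-0.5,0,14,0,0,0.002,255]
    - [0,0,10,0,0,0,255]
    - [0,0,2,0,0,0,255]
    - [0,0,0,0,0,0,255]

```text
clock: 6.65
tcp_pos: [0.5172, -0.1053, 0.1555]
orientation: [2.478, 1.927, -0.002]
contact_force: [-0.0, -0.3, -2.1]
grip_width: 0.0237
```

```bash
python3 -c "
from h import *
plan([.5178,-.1009,.145],-14.1,n=20,smax=25)
plan([.5178,-.1009,.145],-14.1,n=20,smax=25)
f=grab_frame('wrist');cv2.imwrite('pics/w5.png',f['color']);np.savez('w5.npz',**f)
for n in ('scene','side'):
  s=grab_frame(n);cv2.imwrite(f'pics/{n}5.png',s['color']);np.savez(f'{n}5.npz',**s)
a=cv2.imread('pics/scene5.png')[140:240,160:280];b=cv2.imread('pics/side5.png')[120:220,230:350]
cv2.imwrite('pics/c5.png',np.hstack([cv2.resize(a,(400,333)),cv2.resize(b,(400,333))]))"
```

```text
pos [ 0.5172 -0.1053  0.1555] err mm [  0.6   4.4 -10.5] turn [ 0.001  0.002 -0.003] rows 1
[4.4, -0.6, 10.5] [0.001, 0.002, -0.003]
pos [ 0.5172 -0.1053  0.1555] err mm [  0.6   4.4 -10.5] turn [ 0.001  0.002 -0.003] rows 1
[4.4, -0.6, 10.5] [0.001, 0.002, -0.003]
```

View pics/w5.png

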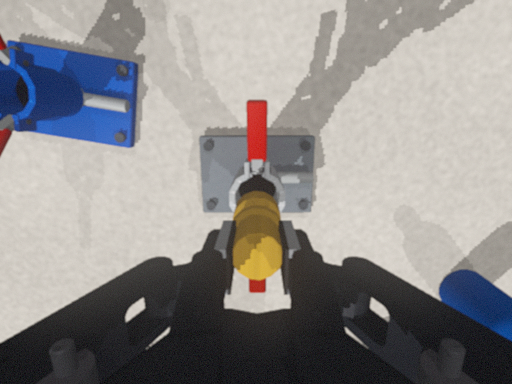

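View pics/c5.png

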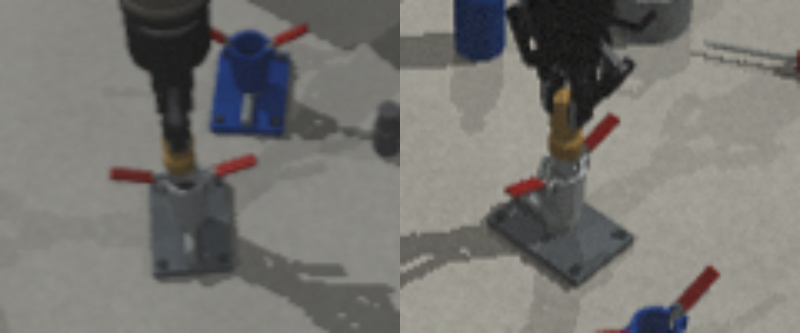

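The wrist view shows the plug foot just over the bore (257,195), both arms raised and clear. I'll centre it with a small correction.

play_rows:
  increments:
    - [3.5,-0.6,0,0,0.001,-0.003,255]
    - [0,0,0,0,0,0,255]
    - [0,0,0,0,0,0,255]

```text
clock: 7.1
tcp_pos: [0.5191, -0.1009, 0.1574]
orientation: [2.473, 1.932, 0.005]
contact_force: [-0.0, 0.5, -3.5]
grip_width: 0.0235
```

```bash
python3 -c "
from h import *
plan([.5178,-.1009,.145],-14.1,n=20,smax=25)
f=grab_frame('wrist');np.savez('w6.npz',**f)"; python3 m.py w6.npz | grep -v plate
```

```text
pos [ 0.5191 -0.1009  0.1574] err mm [ -1.3  -0.  -12.4] turn [ 0.005 -0.     0.002] rows 1
[-0.3, -1.3, 12.4] [0.005, -0.0, 0.002]
rim n 26601 z pct [0.1697 0.1951 0.2391 0.2509 0.2558]
rim centre [ 0.5112 -0.1007] 5333 mean r 0.0213 ztop 0.249
arms [[0.5305, -0.0523, 0.1071], [0.5011, -0.1673, 0.1072]]
axis deg -104.33 mid [ 0.5158 -0.1098  0.1072]
plug pts 3670 z range -28.6 41.7
-30 15 x -1.2 5.5 y 11.5 11.7
-25 1949 x -14.3 11.5 y -12.0 11.7
-20 193 x -8.9 11.5 y -11.9 11.6
-15 162 x 3.8 11.6 y -11.5 11.5
-10 142 x 3.9 11.5 y -11.6 11.6
-5 147 x 3.2 11.6 y -12.3 11.9
0 314 x 3.6 14.3 y -12.4 12.0
5 193 x 2.9 14.4 y -13.4 12.8
10 12 x 7.1 13.9 y -8.8 12.5
20 240 x 2.3 14.4 y -14.8 13.6
25 143 x 0.5 14.5 y -14.2 14.4
30 81 x 5.6 14.4 y -13.1 13.3
35 66 x 6.9 14.5 y -12.8 12.4
40 13 x 9.9 14.2 y -7.5 10.4
```

Centred to within 1.3 mm. Correcting that and descending gently into the bore.

play_rows:
  increments:
    - [-0.3,-1.2,3,0.004,0,0.002,255]
    - [0,0,4,0,0,0,255]
    - [0,0,4,0,0,0,255]
    - [0,0,2,0,0,0,255]

```text
clock: 7.55
tcp_pos: [0.518, -0.1007, 0.1437]
orientation: [2.477, 1.932, 0.002]
contact_force: [-0.2, 0.5, -3.1]
grip_width: 0.0234
```

```bash
python3 -c "
from h import *
plan([.5178,-.1009,.145],-14.1)
st()"
```

```text
pos [ 0.518  -0.1007  0.1437] err mm [-0.2 -0.2  1.3] turn [ 0.001 -0.001  0.   ] rows 1
[-0.3, -0.1, -1.3] [0.001, -0.001, 0.0]
{'clock': 7.55, 'tcp_pos': [0.518, -0.1007, 0.1437], 'orientation': [2.4767, 1.9317, 0.0021], 'contact_force': [-0.1695, 0.5319, -3.1223], 'moment': [-0.0387, 0.0296, -0.0197], 'grip_width': 0.0234, 'joints': [-0.3787, 0.3839, 0.5644, 2.0203, -0.2807, 0.811, 0.1019]}
```

play_rows:
  increments:
    - [-0.2,-0.1,3,0,0,0,255]
    - [0,0,3,0,0,0,255]
    - [0,0,2,0,0,0,255]

```text
clock: 7.85
tcp_pos: [0.5176, -0.1009, 0.1345]
orientation: [2.477, 1.932, 0.001]
contact_force: [0.5, -0.8, -3.1]
grip_width: 0.0233
```

```bash
python3 -c "
from h import *
plan([.5178,-.1009,.145],-14.1)
st()"
```

```text
pos [ 0.5176 -0.1009  0.1345] err mm [ 0.2  0.  10.5] turn [ 0.001 -0.    -0.   ] rows 1
[0.1, 0.2, -10.5] [0.001, -0.0, -0.0]
{'clock': 7.85, 'tcp_pos': [0.5176, -0.1009, 0.1345], 'orientation': [2.4771, 1.9318, 0.0009], 'contact_force': [0.4596, -0.7956, -3.0869], 'moment': [0.0428, 0.0177, 0.0338], 'grip_width': 0.0233, 'joints': [-0.3708, 0.3977, 0.5569, 2.0271, -0.2918, 0.7928, 0.1117]}
```

Foot about 5 mm inside the bore with no contact force. Continuing down.

play_rows:
  increments:
    - [0,0,3,0,0,0,255]
    - [0,0,3,0,0,0,255]
    - [0,0,3,0,0,0,255]
    - [0,0,2,0,0,0,255]

```text
clock: 8.25
tcp_pos: [0.5177, -0.101, 0.1226]
orientation: [2.477, 1.932, 0.001]
contact_force: [-0.8, -0.6, -3.0]
grip_width: 0.0235
```

```bash
python3 -c "
from h import *
plan([.5178,-.1009,.145],-14.1)
st()"
```

```text
pos [ 0.5177 -0.101   0.1226] err mm [ 0.1  0.1 22.4] turn [ 0.001 -0.    -0.   ] rows 1
[0.1, 0.1, -22.4] [0.001, -0.0, -0.0]
{'clock': 8.25, 'tcp_pos': [0.5177, -0.101, 0.1226], 'orientation': [2.4771, 1.9317, 0.001], 'contact_force': [-0.7686, -0.5657, -3.0465], 'moment': [-0.0442, -0.0198, 0.0416], 'grip_width': 0.0235, 'joints': [-0.3603, 0.4164, 0.5459, 2.0352, -0.3073, 0.7682, 0.1248]}
```

play_rows:
  increments:
    - [0,0,3,0,0,0,255]
    - [0,0,3,0,0,0,255]
    - [0,0,1.5,0,0,0,255]
    - [0,0,1,0,0,0,255]

```text
clock: 8.65
tcp_pos: [0.5177, -0.1009, 0.1131]
orientation: [2.477, 1.932, 0.001]
contact_force: [-0.3, 0.5, -3.4]
grip_width: 0.0238
```

play_rows:
  increments:
    - [0,0,1,0,0,0,255]
    - [0,0,1,0,0,0,255]

```text
clock: 8.85
tcp_pos: [0.5178, -0.1009, 0.111]
orientation: [2.477, 1.932, 0.001]
contact_force: [-1.2, 0.9, -2.6]
grip_width: 0.0235
```

play_rows:
  increments:
    - [0,0,1,0,0,0,255]

```text
clock: 8.95
tcp_pos: [0.5179, -0.1009, 0.11]
orientation: [2.477, 1.932, 0.001]
contact_force: [0.3, 0.0, -2.9]
grip_width: 0.0235
```

play_rows:
  increments:
    - [0,0,1,0,0,0,255]

```text
clock: 9.05
tcp_pos: [0.5179, -0.1009, 0.109]
orientation: [2.477, 1.932, 0.001]
contact_force: [-1.0, 0.7, -2.1]
grip_width: 0.0234
```

play_rows:
  increments:
    - [0,0,1,0,0,0,255]

```text
clock: 9.15
tcp_pos: [0.518, -0.1009, 0.1079]
orientation: [2.477, 1.932, 0.001]
contact_force: [-0.8, -0.1, -3.0]
grip_width: 0.0239
```

play_rows:
  increments:
    - [0,0,0.7,0,0,0,255]

```text
clock: 9.25
tcp_pos: [0.518, -0.1009, 0.1072]
orientation: [2.477, 1.932, 0.002]
contact_force: [-0.9, 0.1, -0.2]
grip_width: 0.0234
```

play_rows:
  increments:
    - [0,0,0.6,0,0,0,255]

```text
clock: 9.35
tcp_pos: [0.518, -0.101, 0.1068]
orientation: [2.477, 1.932, 0.002]
contact_force: [-1.6, 1.2, 3.8]
grip_width: 0.024
```

play_rows:
  increments:
    - [0,0,0.6,0,0,0,255]

```text
clock: 9.45
tcp_pos: [0.5181, -0.101, 0.1066]
orientation: [2.477, 1.932, 0.002]
contact_force: [-2.3, 1.3, 5.5]
grip_width: 0.0233
```

play_rows:
  increments:
    - [0,0,0.6,0,0,0,255]

```text
clock: 9.55
tcp_pos: [0.5181, -0.101, 0.1064]
orientation: [-2.477, -1.932, -0.003]
contact_force: [-2.6, 1.2, 5.6]
grip_width: 0.0236
```

Seal contact at TCP z about 0.107, sliding at roughly 8.5 N. Pushing on.

play_rows:
  increments:
    - [0,0,0.8,0,0,0,255]

```text
clock: 9.65
tcp_pos: [0.5181, -0.101, 0.1061]
orientation: [-2.477, -1.931, -0.003]
contact_force: [-2.5, 0.6, 5.7]
grip_width: 0.0234
```

play_rows:
  increments:
    - [0,0,0.8,0,0,0,255]

```text
clock: 9.75
tcp_pos: [0.5181, -0.101, 0.1057]
orientation: [-2.477, -1.931, -0.004]
contact_force: [-3.5, 1.1, 6.4]
grip_width: 0.0237
```

play_rows:
  increments:
    - [0,0,0.8,0,0,0,255]

```text
clock: 9.85
tcp_pos: [0.5181, -0.101, 0.1054]
orientation: [-2.477, -1.93, -0.004]
contact_force: [-3.0, -0.0, 6.5]
grip_width: 0.0237
```

play_rows:
  increments:
    - [0,0,0.8,0,0,0,255]

```text
clock: 9.95
tcp_pos: [0.5181, -0.101, 0.1051]
orientation: [-2.477, -1.93, -0.005]
contact_force: [-3.5, 1.2, 7.2]
grip_width: 0.0232
```

play_rows:
  increments:
    - [0,-0.15,0.9,0,0,0,255]

```text
clock: 10.05
tcp_pos: [0.5181, -0.101, 0.1048]
orientation: [-2.477, -1.93, -0.006]
contact_force: [-2.5, 1.0, 6.3]
grip_width: 0.0239
```

play_rows:
  increments:
    - [0,-0.15,0.9,0,0,0,255]

```text
clock: 10.15
tcp_pos: [0.518, -0.101, 0.1044]
orientation: [-2.477, -1.93, -0.006]
contact_force: [-2.8, 0.6, 7.0]
grip_width: 0.0235
```

play_rows:
  increments:
    - [0,-0.15,0.9,0,0,0,255]

```text
clock: 10.25
tcp_pos: [0.518, -0.101, 0.1041]
orientation: [-2.477, -1.93, -0.007]
contact_force: [-3.0, 0.8, 7.3]
grip_width: 0.0236
```

play_rows:
  increments:
    - [0,0,0.9,0,0,0,255]

```text
clock: 10.35
tcp_pos: [0.518, -0.101, 0.1038]
orientation: [-2.477, -1.929, -0.008]
contact_force: [-3.5, 0.5, 7.7]
grip_width: 0.0235
```

play_rows:
  increments:
    - [0,0,0.9,0,0,0,255]

```text
clock: 10.45
tcp_pos: [0.518, -0.101, 0.1034]
orientation: [-2.476, -1.929, -0.008]
contact_force: [-2.6, 1.0, 7.2]
grip_width: 0.0232
```

play_rows:
  increments:
    - [0,0,0.9,0,0,0,255]

```text
clock: 10.55
tcp_pos: [0.518, -0.1011, 0.1031]
orientation: [-2.476, -1.929, -0.009]
contact_force: [-3.7, 0.4, 7.0]
grip_width: 0.0235
```

play_rows:
  increments:
    - [0,0,0.9,0,0,0,255]

```text
clock: 10.65
tcp_pos: [0.518, -0.1011, 0.1027]
orientation: [-2.476, -1.928, -0.01]
contact_force: [-2.9, 0.6, 7.1]
grip_width: 0.0235
```

```bash
python3 -c "
from h import *
plan([.5178,-.1009,.1],-14.1)"
```

```text
pos [ 0.518  -0.1011  0.1027] err mm [-0.2  0.2 -2.7] turn [ 0.001 -0.007 -0.002] rows 1
[0.1, -0.3, 2.8] [0.001, -0.007, -0.002]
```

play_rows:
  increments:
    - [0,-0.1,0.9,0,-0.004,0,255]

```text
clock: 10.75
tcp_pos: [0.5181, -0.1011, 0.1026]
orientation: [-2.478, -1.929, -0.006]
contact_force: [-4.7, 1.9, 9.5]
grip_width: 0.0238
```

play_rows:
  increments:
    - [0,-0.1,0.9,0,-0.004,0,255]

```text
clock: 10.85
tcp_pos: [0.5181, -0.101, 0.1024]
orientation: [2.478, 1.929, 0.002]
contact_force: [-2.8, 1.0, 10.7]
grip_width: 0.0233
```

play_rows:
  increments:
    - [0,0,0.9,0,-0.002,0,255]

```text
clock: 10.95
tcp_pos: [0.5181, -0.1009, 0.1024]
orientation: [2.478, 1.929, 0.0]
contact_force: [-4.4, 0.9, 11.0]
grip_width: 0.0235
```

play_rows:
  increments:
    - [0,0,0.9,0,0,0,255]

```text
clock: 11.05
tcp_pos: [0.5181, -0.1009, 0.1023]
orientation: [2.478, 1.929, 0.001]
contact_force: [-5.1, 0.7, 11.7]
grip_width: 0.0233
```

Force is now rising with no movement, so this looks like the stop. A slightly firmer push will confirm it.

play_rows:
  increments:
    - [0,0,1.2,0,0,0,255]

```text
clock: 11.15
tcp_pos: [0.5182, -0.101, 0.1021]
orientation: [2.479, 1.929, 0.002]
contact_force: [-4.6, 1.8, 14.3]
grip_width: 0.0236
```

play_rows:
  increments:
    - [0,0,1.4,0,0,0,255]

```text
clock: 11.25
tcp_pos: [0.5182, -0.101, 0.1018]
orientation: [-2.479, -1.929, -0.003]
contact_force: [-6.1, 0.8, 14.8]
grip_width: 0.0234
```

play_rows:
  increments:
    - [0,0,1.4,0,0,0,255]

```text
clock: 11.35
tcp_pos: [0.5183, -0.101, 0.1017]
orientation: [-2.479, -1.928, -0.004]
contact_force: [-5.1, 2.9, 17.7]
grip_width: 0.0233
```

```bash
python3 -c "
from h import *
plan([.5178,-.1009,.1],-14.1)
for n in ('scene','side','wrist'):
  s=grab_frame(n);cv2.imwrite(f'pics/{n}7.png',s['color']);np.savez(f'{n}7.npz',**s)
a=cv2.imread('pics/scene7.png')[150:230,170:270];b=cv2.imread('pics/side7.png')[130:210,240:340]
cv2.imwrite('pics/c7.png',np.hstack([cv2.resize(a,(400,320)),cv2.resize(b,(400,320))]))"
```

```text
pos [ 0.5183 -0.101   0.1017] err mm [-0.5  0.1 -1.7] turn [ 0.001 -0.003 -0.002] rows 1
[0.0, -0.5, 1.7] [0.001, -0.003, -0.002]
```

View pics/c7.png

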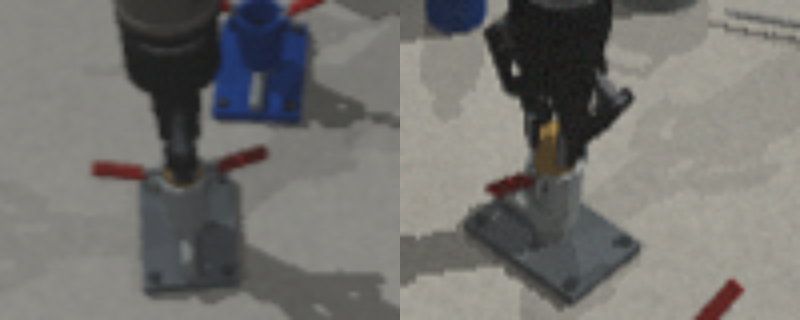

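View pics/wrist7.png

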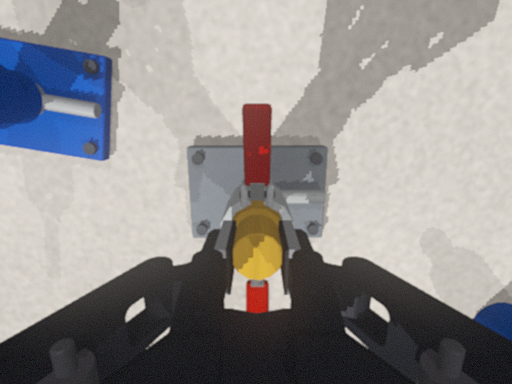

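The scene, side and wrist views show the plug seated with its collar just above the rim and both arms still raised. The force rise of about 9 N/mm matches the stop. Relieving the push and releasing.

play_rows:
  increments:
    - [0,0,0.2,0,0,0,255]
    - [0,0,0,0,0,0,255]
    - [0,0,0,0,0,0,200]
    - [0,0,0,0,0,0,150]
    - [0,0,0,0,0,0,100]

```text
clock: 12.0
tcp_pos: [0.5189, -0.1012, 0.1036]
orientation: [-2.479, -1.928, -0.008]
contact_force: [0.0, -0.6, 0.8]
grip_width: 0.0483
```

```bash
python3 -c "
from h import *
plan([.518,-.101,.2],-14.1)
st()"
```

```text
pos [ 0.5189 -0.1012  0.1036] err mm [-0.9  0.2 96.4] turn [ 0.002 -0.005 -0.003] rows 3
[0.1, -0.2, -32.1] [0.001, -0.002, -0.001]
[0.1, -0.3, -32.1] [0.001, -0.002, -0.001]
[0.1, -0.3, -32.1] [0.001, -0.002, -0.001]
{'clock': 12.0, 'tcp_pos': [0.5189, -0.1012, 0.1036], 'orientation': [-2.4794, -1.9279, -0.008], 'contact_force': [0.045, -0.5987, 0.8149], 'moment': [-0.0252, -0.0396, -0.0288], 'grip_width': 0.0483, 'joints': [-0.338, 0.4467, 0.5243, 2.0454, -0.3373, 0.7288, 0.149]}
```

play_rows:
  increments:
    - [0,0,-15,0,-0.003,0,60]
    - [0,0,-25,0,0,0,0]
    - [0,0,-30,0,0,0,0]
    - [0,0,-30,0,0,0,0]
    - [0,0,-15,0,0,0,0]

```text
clock: 12.5
tcp_pos: [0.5182, -0.1021, 0.224]
orientation: [2.481, 1.925, -0.002]
contact_force: [-0.4, -0.5, -0.1]
grip_width: 0.0856
```

```bash
python3 -c "
from h import *
st()
f=grab_frame('wrist');cv2.imwrite('pics/w8.png',f['color']);np.savez('w8.npz',**f)
plan([.518,-.103,.24],76,n=20)"
```

```text
{'clock': 12.5, 'tcp_pos': [0.5182, -0.1021, 0.224], 'orientation': [2.4805, 1.9255, -0.0018], 'contact_force': [-0.4357, -0.5415, -0.0931], 'moment': [-0.0075, -0.0144, -0.0395], 'grip_width': 0.0856, 'joints': [-0.4404, 0.2726, 0.6227, 1.9455, -0.1879, 0.9807, 0.0193]}
pos [ 0.5193 -0.1024  0.2258] err mm [-1.3 -0.6 14.2] turn [ 0.002  0.003 -1.577] rows 13
[-0.1, -0.1, -1.1] [0.0, 0.0, -0.121]
[-0.1, -0.1, -1.1] [0.0, 0.0, -0.121]
[-0.0, -0.1, -1.1] [0.0, 0.0, -0.121]
[-0.0, -0.1, -1.1] [0.0, 0.0, -0.121]
[-0.0, -0.1, -1.1] [0.0, 0.0, -0.121]
[-0.0, -0.1, -1.1] [0.0, 0.0, -0.121]
[0.0, -0.1, -1.1] [0.0, 0.0, -0.121]
[0.0, -0.1, -1.1] [0.0, 0.0, -0.121]
[0.0, -0.1, -1.1] [0.0, 0.0, -0.121]
[0.0, -0.1, -1.1] [0.0, 0.0, -0.121]
[0.1, -0.1, -1.1] [0.0, 0.0, -0.121]
[0.1, -0.1, -1.1] [0.0, 0.0, -0.121]
[0.1, -0.1, -1.1] [0.0, 0.0, -0.121]
```

View pics/w8.png

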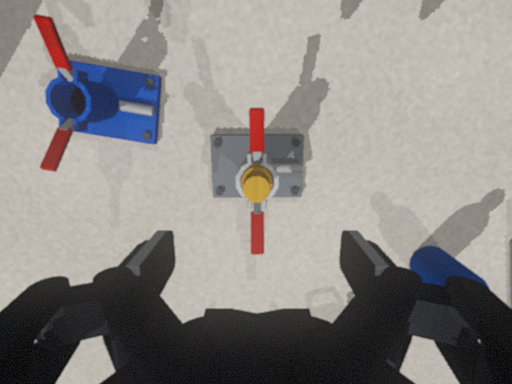

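```bash
python3 -c "
from h import *
f=np.load('w8.npz');P=pts(f);hsv=cv2.cvtColor(f['color'],cv2.COLOR_BGR2HSV)
D=np.hypot(P[...,0]-.518,P[...,1]+.103)
b=(hsv[...,0]>10)&(hsv[...,0]<28)&(hsv[...,1]>110)&(D<.03)
z=P[b][:,2];t=b&(P[...,2]>np.percentile(z,80)-.004);w=P[t]
print('plug top',w.mean(0).round(4),((w.min(0)+w.max(0))/2).round(4))
g=(D>.017)&(D<.023)&(P[...,2]>.08)&(hsv[...,1]<60);print('rim z',np.percentile(P[g][:,2],[25,50,75]).round(4))
for n in(1,):
  q=P[g&(abs(P[...,2]-.093)<.003)];
  from scipy.optimize import least_squares
  s=least_squares(lambda a:np.hypot(q[:,0]-a[0],q[:,1]-a[1])-a[2],[.518,-.103,.0195],loss='soft_l1',f_scale=.002);print(s.x.round(4))
ra=(hsv[...,1]>130)&((hsv[...,0]<10)|(hsv[...,0]>170))&(D<.1)&(P[...,2]>.05)
k,l=cv2.connectedComponents(ra.astype(np.uint8))
for i in range(1,k):
  w=P[l==i]
  if len(w)>40: print('arm',len(w),w.mean(0).round(4))
"
```

```text
plug top [ 0.5176 -0.1009  0.1303] [ 0.5232 -0.0964  0.2246]
rim z [0.2988 0.3054 0.3225]
[ 0.5173 -0.1031  0.0202]
arm 592 [ 0.5304 -0.0528  0.1068]
arm 433 [ 0.5049 -0.1544  0.1035]
```

```bash
python3 -c "
from h import *
f=np.load('w8.npz');P=pts(f)
cv2.imwrite('pics/c8.png',cv2.resize(f['color'][100:260,190:320],None,fx=4,fy=3.7,interpolation=cv2.INTER_CUBIC))
for v in range(158,206,3): print(v,[round(float(x)*1000) if x==x else 0 for x in P[v,236:280:3,2]])
"
```

```text
158 [12, 12, 12, 52, 94, 85, 92, 92, 92, 94, 86, 10, 11, 11, 12]
161 [12, 11, 62, 76, 95, 93, 90, 89, 89, 95, 87, 69, 12, 10, 12]
164 [12, 12, 86, 94, 95, 93, 78, 78, 93, 94, 92, 90, 67, 21, 20]
167 [13, 74, 93, 92, 80, 98, 99, 98, 98, 80, 93, 94, 94, 23, 22]
170 [11, 94, 93, 94, 99, 99, 101, 102, 98, 99, 99, 0, 93, 76, 24]
173 [83, 92, 78, 100, 103, 113, 115, 116, 112, 106, 98, 95, 93, 93, 12]
176 [93, 93, 99, 103, 119, 125, 126, 126, 125, 121, 108, 99, 73, 91, 11]
179 [93, 93, 98, 121, 126, 127, 126, 125, 126, 126, 123, 100, 74, 92, 12]
182 [94, 93, 98, 124, 127, 126, 126, 126, 126, 126, 125, 99, 76, 94, 11]
185 [92, 92, 126, 127, 126, 126, 126, 125, 125, 126, 125, 125, 86, 93, 11]
188 [94, 93, 125, 126, 126, 125, 125, 126, 125, 126, 127, 126, 93, 94, 12]
191 [12, 93, 125, 126, 126, 127, 125, 126, 125, 126, 126, 126, 93, 12, 12]
194 [12, 11, 93, 127, 126, 126, 127, 126, 126, 126, 126, 93, 93, 12, 11]
197 [8, -1, -1, 126, 127, 126, 125, 126, 126, 126, 126, 93, -1, -1, -1]
200 [-1, 0, -1, -1, 94, 125, 127, 126, 126, 125, 88, 0, 1, 0, -1]
203 [0, -1, -1, 0, 95, 94, 92, 91, 92, 95, 0, 1, 0, -1, 0]
```

View pics/c8.png

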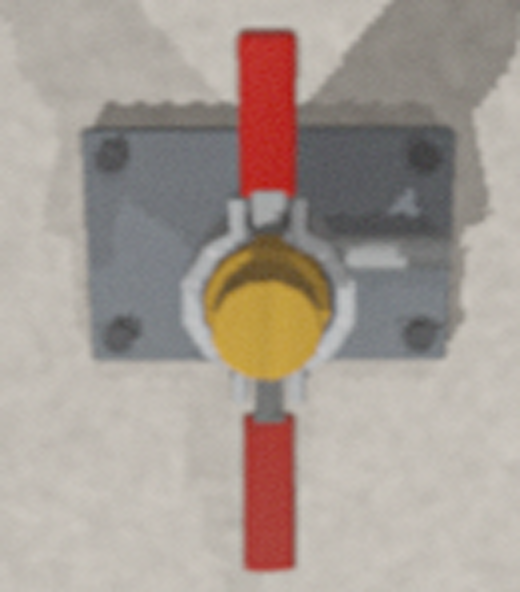

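The crop and depth show the plug top at 126 mm and the rim at 93 mm. The 33 mm difference means it is bottomed exactly, with the collar 6 mm above the rim. Before lowering astride I'll check where the open fingertips and the gripper body lie in the tool frame, since the plug grip stands 33 mm above the rim.

```bash
python3 -c "
from h import *
f=np.load('w8.npz');P=pts(f)
tp=np.array([.5193,-.1024,.2258]);M=R.from_rotvec(r.get_obs()['orientation'])
L=(P.reshape(-1,3)-tp);L=(M.inv().apply(L)*1000).reshape(P.shape)
for v in range(228,384,8):
  print(v,[(u,*[int(a) for a in L[v,u]]) for u in (130,150,158,165,170,195,215,235,256) if L[v,u][2]<60 and L[v,u][2]==L[v,u][2]])
"
```

```text
228 []
236 [(158, 10, -46, -23), (165, 10, -43, -22), (170, 7, -44, -15)]
244 [(150, 10, -47, -31), (158, 10, -44, -30), (165, 6, -44, -22), (170, 3, -43, -17)]
252 [(130, 6, -56, -30), (150, 10, -44, -38), (158, 7, -43, -32), (165, 2, -44, -23), (170, 0, -43, -18)]
260 [(130, 10, -50, -43), (150, 9, -43, -42), (158, 4, -43, -33), (165, 0, -44, -24), (170, -4, -43, -18)]
268 [(130, 9, -48, -48), (150, 5, -44, -41), (158, 1, -43, -35), (165, -3, -43, -27), (170, -8, -43, -19)]
276 [(130, 11, -44, -57), (150, 2, -43, -42), (158, -2, -43, -35), (165, -8, -44, -26)]
284 [(130, 12, -41, -62), (150, 16, -32, -69), (158, -5, -43, -36), (165, -11, -43, -28)]
292 [(130, 16, -36, -72), (150, 16, -31, -73), (158, -9, -44, -36)]
300 [(130, 15, -35, -75), (150, 16, -29, -76), (158, 16, -27, -76)]
308 [(130, 16, -33, -79), (150, 16, -28, -79), (158, 15, -27, -78), (165, 16, -24, -79), (170, 16, -23, -80), (215, 9, -13, -70)]
316 [(130, 16, -32, -82), (150, 16, -27, -82), (158, 15, -25, -81), (165, 16, -23, -82), (170, 16, -22, -82), (215, 10, -12, -75), (235, 9, -7, -74), (256, 9, -1, -74)]
324 [(
[... 738 characters left out ...]
, (256, 10, -1, -86)]
356 [(130, 13, -28, -91), (150, 18, -22, -95), (158, 18, -20, -96), (165, 18, -19, -96), (170, 18, -18, -96), (195, 18, -13, -96), (215, 18, -9, -95), (235, 9, -6, -87), (256, 11, -1, -89)]
364 [(130, 9, -29, -90), (150, 19, -21, -98), (158, 18, -19, -98), (165, 19, -18, -98), (170, 18, -17, -97), (195, 19, -12, -98), (215, 19, -8, -98), (235, 10, -5, -90), (256, 10, -1, -90)]
372 [(130, 10, -28, -92), (150, 18, -20, -100), (158, 18, -19, -99), (165, 18, -17, -99), (170, 18, -16, -99), (195, 18, -12, -99), (215, 18, -8, -99), (235, 11, -5, -93), (256, 9, -1, -91)]
380 [(130, 9, -28, -93), (170, 17, -16, -100), (215, 17, -8, -100), (235, 10, -5, -94), (256, 10, -1, -94)]
```

Open fingertips lie about 14 mm behind the TCP and the body about 71 mm behind it. With the plug top 41 mm above the pins, I should keep the TCP at or above about 0.057 (body clear of the plug), sweep the bars below level there, and finish by closing. First the quarter turn at height.

play_rows:
  increments:
    - [0,0,0,0,0,-0.13,0]
    - [0,0,0,0,0,-0.14,0]
    - [0,0,0,0,0,-0.14,0]
    - [0,0,0,0,0,-0.14,0]
    - [0,0,0,0,0,-0.14,0]

```text
clock: 13.05
tcp_pos: [0.5211, -0.1031, 0.2315]
orientation: [1.646, 2.663, 0.005]
contact_force: [-0.6, 0.1, -0.0]
grip_width: 0.0858
```

play_rows:
  increments:
    - [0,0,0,0,0,-0.14,0]
    - [0,0,0,0,0,-0.14,0]
    - [0,0,0,0,0,-0.14,0]
    - [0,0,0,0,0,-0.14,0]
    - [0,0,0,0,0,-0.14,0]

```text
clock: 13.55
tcp_pos: [0.5217, -0.1043, 0.2348]
orientation: [0.59, 3.07, -0.004]
contact_force: [-1.0, 0.4, -0.1]
grip_width: 0.0856
```

```bash
python3 -c "
from h import *
plan([.5176,-.1027,.19],75.9,n=20)"
```

```text
pos [ 0.5217 -0.1043  0.2348] err mm [ -4.1   1.6 -44.8] turn [-0.001  0.016 -0.133] rows 2
[2.5, -0.0, 22.4] [-0.0, 0.008, -0.067]
[2.4, 0.1, 22.4] [-0.0, 0.008, -0.067]
```

play_rows:
  increments:
    - [3,0,8,0,0.008,-0.06,0]
    - [1,0,10,0,0.006,-0.03,0]
    - [0,0,10,0,0,0,0]
    - [0,0,5,0,0,0,0]
    - [0,0,0,0,0,0,0]

```text
clock: 14.05
tcp_pos: [0.519, -0.1041, 0.2033]
orientation: [0.446, 3.104, -0.003]
contact_force: [-0.1, -0.4, 0.3]
grip_width: 0.0857
```

```bash
python3 -c "
from h import *
plan([.5176,-.1027,.15],75.9,n=20);st()"
```

```text
pos [ 0.519  -0.1041  0.2033] err mm [ -1.4   1.4 -53.3] turn [-0.001  0.006 -0.039] rows 2
[1.0, 0.5, 26.6] [-0.001, 0.003, -0.02]
[0.9, 0.5, 26.6] [-0.001, 0.003, -0.02]
{'clock': 14.05, 'tcp_pos': [0.519, -0.1041, 0.2033], 'orientation': [0.4458, 3.1043, -0.003], 'contact_force': [-0.14, -0.3777, 0.3079], 'moment': [0.0067, 0.0039, 0.0116], 'grip_width': 0.0857, 'joints': [-0.2102, 0.272, 0.346, 1.9556, -0.1116, 0.927, 1.4763]}
```

play_rows:
  increments:
    - [1.5,1,10,0,0.005,-0.03,0]
    - [0.3,0.2,12,0,0,-0.01,0]
    - [0,0,12,0,0,0,0]
    - [0,0,8,0,0,0,0]
    - [0,0,0,0,0,0,0]

```text
clock: 14.55
tcp_pos: [0.5184, -0.1027, 0.1596]
orientation: [0.387, 3.115, -0.003]
contact_force: [-1.0, -0.3, -0.1]
grip_width: 0.0859
```

```bash
python3 -c "
from h import *
plan([.5176,-.1027,.11],75.9,n=20)
f=grab_frame('wrist');cv2.imwrite('pics/w9.png',f['color']);np.savez('w9.npz',**f)"
```

```text
pos [ 0.5184 -0.1027  0.1596] err mm [ -0.8   0.  -49.6] turn [-0.002  0.002 -0.001] rows 2
[0.5, -0.0, 24.8] [-0.001, 0.001, -0.0]
[0.4, -0.1, 24.8] [-0.001, 0.001, -0.0]
```

View pics/w9.png

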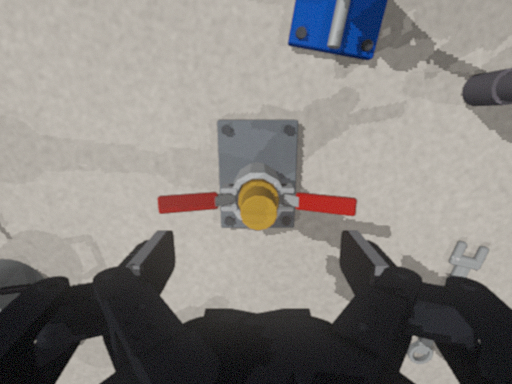

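The wrist view shows the plug seated at (258,205), arms left (190,203) and right (327,203), with the jaws at (173) and (341) symmetric about it. Descending astride.

play_rows:
  increments:
    - [0.5,0,10,0,0.001,0,0]
    - [0,0,12,0,0,0,0]
    - [0,0,12,0,0,0,0]
    - [0,0,6,0,0,0,0]
  force: 20

```text
clock: 15.0
tcp_pos: [0.5194, -0.1029, 0.1183]
orientation: [0.387, 3.113, -0.002]
contact_force: [0.1, -0.9, -0.4]
grip_width: 0.0854
```

```bash
python3 -c "
from h import *
plan([.5176,-.1027,.10],75.9,n=20);st()"
```

```text
pos [ 0.5194 -0.1029  0.1183] err mm [ -1.8   0.2 -18.3] turn [-0.001  0.005 -0.001] rows 1
[1.9, -0.2, 18.2] [-0.001, 0.005, -0.001]
{'clock': 15.0, 'tcp_pos': [0.5194, -0.1029, 0.1183], 'orientation': [0.3872, 3.1128, -0.0021], 'contact_force': [0.1328, -0.9413, -0.3501], 'moment': [0.0372, 0.0166, 0.0057], 'grip_width': 0.0854, 'joints': [-0.171, 0.3918, 0.3065, 2.0249, -0.1689, 0.7438, 1.5612]}
```

play_rows:
  increments:
    - [1,0,5,0,0.003,0,0]
    - [0.5,0,4,0,0,0,0]
    - [0,0,3,0,0,0,0]

```text
clock: 15.3
tcp_pos: [0.5173, -0.1026, 0.1042]
orientation: [-0.388, -3.117, 0.002]
contact_force: [0.2, -0.2, -0.3]
grip_width: 0.0854
```

play_rows:
  increments:
    - [0,0,3,0,0,0,0]
    - [0,0,3,0,0,0,0]

```text
clock: 15.5
tcp_pos: [0.5176, -0.1027, 0.098]
orientation: [0.388, 3.117, -0.002]
contact_force: [0.3, 0.1, 0.0]
grip_width: 0.0852
```

play_rows:
  increments:
    - [0,0,3,0,0,0,0]
    - [0,0,3,0,0,0,0]

```text
clock: 15.7
tcp_pos: [0.518, -0.1026, 0.0919]
orientation: [0.388, 3.116, -0.001]
contact_force: [0.2, 0.6, 1.0]
grip_width: 0.0852
```

play_rows:
  increments:
    - [0,0,3,0,0,0,0]
    - [0,0,3,0,0,0,0]

```text
clock: 15.9
tcp_pos: [0.5187, -0.1026, 0.086]
orientation: [0.388, 3.115, -0.001]
contact_force: [-0.9, 0.5, 3.5]
grip_width: 0.0854
```

play_rows:
  increments:
    - [0,0,3,0,0,0,0]
    - [0,0,3,0,0,0,0]

```text
clock: 16.1
tcp_pos: [0.5192, -0.1027, 0.08]
orientation: [0.388, 3.114, -0.001]
contact_force: [-0.7, -0.4, 5.2]
grip_width: 0.0855
```

play_rows:
  increments:
    - [0,0,3,0,0,0,0]
    - [0,0,3,0,0,0,0]

```text
clock: 16.3
tcp_pos: [0.5194, -0.1029, 0.0738]
orientation: [0.388, 3.113, -0.001]
contact_force: [-1.5, 0.3, 4.1]
grip_width: 0.0855
```

```bash
python3 -c "
from h import *
plan([.5176,-.1027,.06],75.9,n=20)
f=grab_frame('wrist');cv2.imwrite('pics/w10.png',f['color']);np.savez('w10.npz',**f)"
```

```text
pos [ 0.5194 -0.1029  0.0738] err mm [ -1.8   0.2 -13.8] turn [-0.     0.004 -0.002] rows 1
[1.9, -0.2, 13.8] [-0.0, 0.004, -0.002]
```

View pics/w10.png

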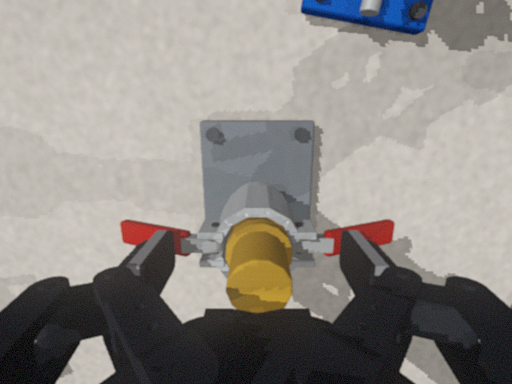

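Both red bars (155,237) and (358,237) are going down evenly under the fingers, at about 2 N each. Continuing toward TCP z about 0.060.

play_rows:
  increments:
    - [0.8,0,3,0,0.003,0,0]
    - [0.4,0,3,0,0,0,0]

```text
clock: 16.55
tcp_pos: [0.5193, -0.1029, 0.0673]
orientation: [0.388, 3.114, -0.001]
contact_force: [1.2, 0.1, 2.5]
grip_width: 0.0849
```

play_rows:
  increments:
    - [0,0,3,0,0,0,0]
    - [0,0,2.5,0,0,0,0]

```text
clock: 16.75
tcp_pos: [0.5191, -0.1028, 0.0612]
orientation: [0.388, 3.115, -0.001]
contact_force: [-0.1, 0.7, 2.5]
grip_width: 0.0854
```

```bash
python3 -c "
from h import *
plan([.5176,-.1027,.06],75.9,n=20)
f=grab_frame('wrist');cv2.imwrite('pics/w11.png',f['color']);np.savez('w11.npz',**f)
P=pts(f);o=r.get_obs();L=((R.from_rotvec(o['orientation']).inv().apply(P.reshape(-1,3)-o['tcp_pos']))*1000).reshape(P.shape)
for v in range(240,345,8): print(v,L[v,256].round(0),L[v,225].round(0))
for n in ('scene','side'):
  s=grab_frame(n);cv2.imwrite(f'pics/{n}11.png',s['color'])
a=cv2.imread('pics/scene11.png')[150:230,170:270];b=cv2.imread('pics/side11.png')[130:210,240:340]
cv2.imwrite('pics/c11.png',np.hstack([cv2.resize(a,(400,320)),cv2.resize(b,(400,320))]))"
```

```text
pos [ 0.5191 -0.1028  0.0612] err mm [-1.5  0.1 -1.2] turn [-0.     0.003 -0.002] rows 1
[1.5, -0.3, 1.2] [-0.0, 0.003, -0.002]
240 [ 15.  -1. -37.] [ 12. -15. -32.]
248 [ 14.  -1. -42.] [  4. -16. -24.]
256 [ 14.  -1. -48.] [  8. -14. -39.]
264 [ 14.  -1. -55.] [  4. -14. -38.]
272 [ 14.  -1. -60.] [  0. -14. -38.]
280 [ 14.  -1. -65.] [ -4. -15. -38.]
288 [ 10.  -1. -64.] [  7. -12. -59.]
296 [  8.  -1. -65.] [  8. -11. -64.]
304 [  6.  -1. -66.] [  5. -11. -65.]
312 [  3.  -1. -66.] [  9. -10. -74.]
320 [ 12.  -1. -80.] [ 12.  -9. -80.]
328 [ 11.  -1. -82.] [ 10.  -9. -81.]
336 [ 12.  -1. -85.] [ 10.  -9. -84.]
344 [ 10.  -1. -86.] [ 11.  -9. -87.]
```

View pics/w11.png

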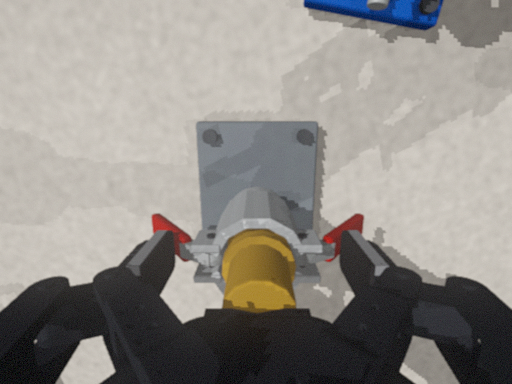

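View pics/c11.png

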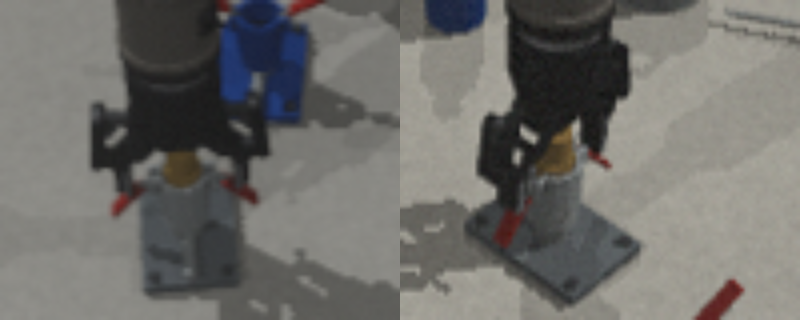

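The wrist, scene and side views show both bars about 30-35° below level, symmetric. The plug top sits about 5 mm under the gripper body. I'll go 1.5 mm lower, then close in small steps at the lowest grip force.

play_rows:
  increments:
    - [0.5,0,1.5,0,0.002,0,10]
    - [0,0,0,0,0,0,20]
  force: 20

```text
clock: 17.1
tcp_pos: [0.5185, -0.1025, 0.0593]
orientation: [0.388, 3.117, -0.0]
contact_force: [1.0, 0.7, -1.0]
grip_width: 0.0788
```

play_rows:
  increments:
    - [0,0,0,0,0,0,25]
    - [0,0,0,0,0,0,30]

```text
clock: 17.3
tcp_pos: [0.5184, -0.1023, 0.0591]
orientation: [0.388, 3.117, -0.001]
contact_force: [1.6, -0.4, -0.9]
grip_width: 0.0754
```

play_rows:
  increments:
    - [0,0,0,0,0,0,35]
    - [0,0,0,0,0,0,40]

```text
clock: 17.5
tcp_pos: [0.5184, -0.1023, 0.0589]
orientation: [0.388, 3.117, -0.001]
contact_force: [2.2, -0.0, -1.7]
grip_width: 0.0724
```

```bash
python3 -c "
from h import *
st()
f=grab_frame('wrist');cv2.imwrite('pics/w12.png',f['color'])"
```

```text
{'clock': 17.5, 'tcp_pos': [0.5184, -0.1023, 0.0589], 'orientation': [0.3878, 3.1174, -0.0006], 'contact_force': [2.1887, -0.0235, -1.676], 'moment': [-0.0328, -0.323, -0.0218], 'grip_width': 0.0724, 'joints': [-0.1375, 0.4886, 0.2691, 2.0551, -0.2146, 0.6237, 1.5996]}
```

View pics/w12.png

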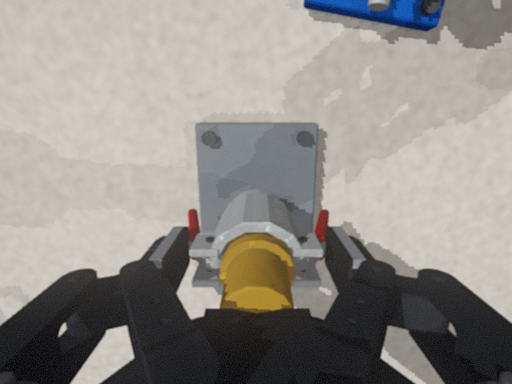

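Both bars are nearly vertical now, at (193,225) and (322,225), and symmetric. Continuing to close.

play_rows:
  increments:
    - [0,0,0,0,0,0,46]
    - [0,0,0,0,0,0,52]

```text
clock: 17.75
tcp_pos: [0.5183, -0.1022, 0.0587]
orientation: [-0.387, -3.118, 0.001]
contact_force: [1.8, -0.6, -2.5]
grip_width: 0.0682
```

play_rows:
  increments:
    - [0,0,0,0,0,0,58]
    - [0,0,0,0,0,0,63]

```text
clock: 17.95
tcp_pos: [0.5183, -0.1022, 0.0586]
orientation: [-0.387, -3.118, 0.001]
contact_force: [2.5, -0.5, -2.9]
grip_width: 0.0645
```

play_rows:
  increments:
    - [0,0,0,0,0,0,68]
    - [0,0,0,0,0,0,72]

```text
clock: 18.15
tcp_pos: [0.5182, -0.1026, 0.0587]
orientation: [-0.388, -3.117, 0.002]
contact_force: [1.6, -2.1, -0.9]
grip_width: 0.0612
```

```bash
python3 -c "
from h import *
st()
f=grab_frame('wrist');cv2.imwrite('pics/w13.png',f['color'])"
```

```text
{'clock': 18.15, 'tcp_pos': [0.5182, -0.1026, 0.0587], 'orientation': [-0.3876, -3.1174, 0.0015], 'contact_force': [1.6362, -2.1069, -0.8829], 'moment': [-0.4187, -0.1318, 0.0866], 'grip_width': 0.0612, 'joints': [-0.1375, 0.4889, 0.2694, 2.0553, -0.2141, 0.6235, 1.5998]}
```

View pics/w13.png

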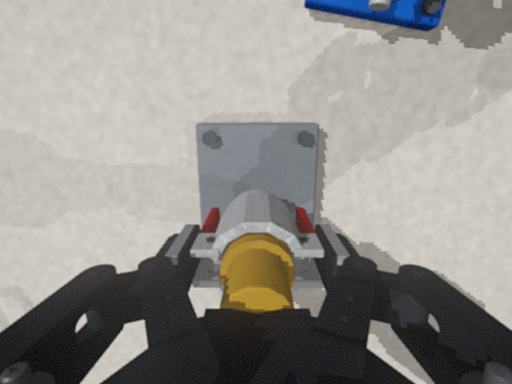

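play_rows:
  increments:
    - [0,0,0,0,0,0,75]
    - [0,0,0,0,0,0,77]

```text
clock: 18.4
tcp_pos: [0.5182, -0.1027, 0.059]
orientation: [-0.388, -3.118, 0.001]
contact_force: [1.5, -0.7, -1.3]
grip_width: 0.0605
```

play_rows:
  increments:
    - [0,0,0,0,0,0,80]
    - [0,0,0,0,0,0,80]

```text
clock: 18.6
tcp_pos: [0.5182, -0.1027, 0.0589]
orientation: [-0.387, -3.118, 0.002]
contact_force: [1.3, -0.7, -0.1]
grip_width: 0.0606
```

```bash
python3 -c "
from h import *
st()
f=grab_frame('wrist');cv2.imwrite('pics/w14.png',f['color'])"
```

```text
{'clock': 18.6, 'tcp_pos': [0.5182, -0.1027, 0.0589], 'orientation': [-0.3875, -3.1176, 0.0015], 'contact_force': [1.2697, -0.7087, -0.1098], 'moment': [-0.3646, -0.1603, 0.027], 'grip_width': 0.0606, 'joints': [-0.1374, 0.4884, 0.2695, 2.0554, -0.2139, 0.6238, 1.5999]}
```

View pics/w14.png

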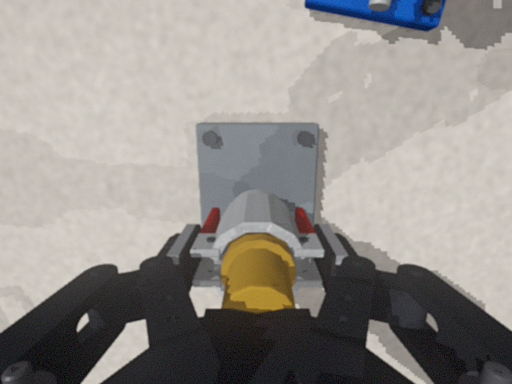

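The jaws are blocked at 60.6 mm although commanded tighter, so both arms are at their stops. Opening and rising.

play_rows:
  increments:
    - [0,0,0,0,0,0,60]
    - [0,0,0,0,0,0,30]
    - [0,0,0,0,0,0,0]
    - [0,0,0,0,0,0,0]

```text
clock: 19.05
tcp_pos: [0.5171, -0.1021, 0.0587]
orientation: [-0.388, -3.115, 0.0]
contact_force: [0.2, -0.3, 0.8]
grip_width: 0.0853
```

play_rows:
  increments:
    - [0,0,-5,0,0,0,0]
    - [0,0,-15,0,0,0,0]
    - [0,0,-25,0,0,0,0]
    - [0,0,-30,0,0,0,0]
    - [0,0,-30,0,0,0,0]

```text
clock: 19.55
tcp_pos: [0.5138, -0.1017, 0.1641]
orientation: [-0.387, -3.105, 0.002]
contact_force: [1.3, -0.2, 0.1]
grip_width: 0.0856
```

play_rows:
  increments:
    - [0,0,-30,0,0,0,0]
    - [-20,0,-20,0,0,0,0]
    - [-30,0,0,0,0,0,0]
    - [-20,0,0,0,0,0,0]
    - [0,0,0,0,0,0,0]

```text
clock: 20.05
tcp_pos: [0.5859, -0.1197, 0.2236]
orientation: [-0.388, -3.116, -0.002]
contact_force: [-0.1, -0.6, -0.6]
grip_width: 0.0849
```

```bash
python3 -c "
from h import *
st()
f=grab_frame('wrist');cv2.imwrite('pics/w15.png',f['color']);np.savez('w15.npz',**f)
for n in ('scene','side'):
  s=grab_frame(n);cv2.imwrite(f'pics/{n}15.png',s['color']);np.savez(f'{n}15.npz',**s)
a=cv2.imread('pics/scene15.png')[150:230,170:270];b=cv2.imread('pics/side15.png')[130:210,240:340]
cv2.imwrite('pics/c15.png',np.hstack([cv2.resize(a,(400,320)),cv2.resize(b,(400,320))]))"
```

```text
{'clock': 20.05, 'tcp_pos': [0.5859, -0.1197, 0.2236], 'orientation': [-0.3885, -3.1156, -0.0018], 'contact_force': [-0.0851, -0.6233, -0.5924], 'moment': [-0.0395, -0.0013, -0.0244], 'grip_width': 0.0849, 'joints': [-0.1709, 0.3701, 0.3478, 1.772, -0.1459, 1.0265, 1.5539]}
```

View pics/w15.png

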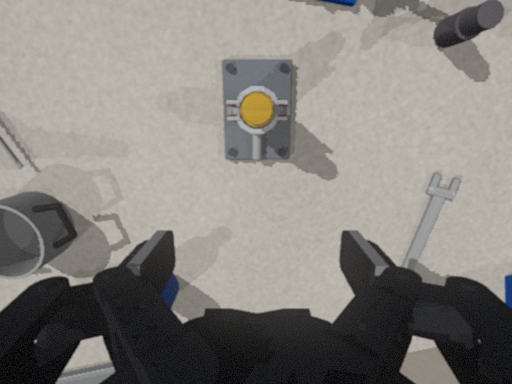

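View pics/c15.png

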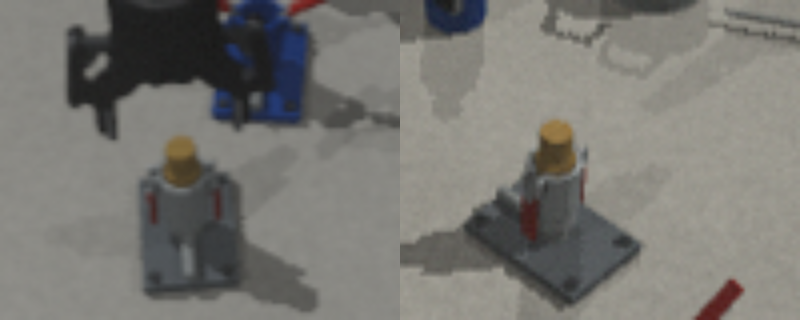

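Both red arms lie vertical along the head in the scene and side views, with the plug upright at wrist pixel (257,109). One last check of height and the arms' spread.

```bash
python3 -c "
from h import *
f=np.load('w15.npz');P=pts(f);hsv=cv2.cvtColor(f['color'],cv2.COLOR_BGR2HSV)
print('top z',np.nanmedian(P[100:116,248:264,2]).round(4),P[100:116,248:264].reshape(-1,3).mean(0).round(4))
D=np.hypot(P[...,0]-.5176,P[...,1]+.1027)
g=(D>.0178)&(D<.021)&(P[...,2]>.085)&(P[...,2]<.11)&(hsv[...,1]<70);print('rim z',g.sum(),np.median(P[g][:,2]).round(4))
cv2.imwrite('pics/c16.png',cv2.resize(f['color'][50:170,200:320],None,fx=4.8,fy=4.8,interpolation=cv2.INTER_CUBIC))
yv=np.array([np.cos(np.radians(75.9)),np.sin(np.radians(75.9))])
for n in('w15','scene15','side15'):
  f=np.load(n+'.npz');P=pts(f);hsv=cv2.cvtColor(f['color'],cv2.COLOR_BGR2HSV);D=np.hypot(P[...,0]-.5176,P[...,1]+.1027)
  m=(hsv[...,1]>110)&((hsv[...,0]<8)|(hsv[...,0]>172))&(D<.08)&(P[...,2]>.02)
  w=P[m];t=(w[:,:2]-[.5176,-.1027])@yv*1000
  for s in(1,-1):
    k=t*s>0
    if k.sum()>3: print(n,s,k.sum(),'y pct',np.percentile(t[k],[5,50,95]).round(1),'z',np.percentile(w[k,2],[5,95]).round(3))
a=cv2.imread('pics/scene0.png').astype(int);b=cv2.imread('pics/scene15.png').astype(int)
cv2.imwrite('pics/diff.png',np.abs(a-b).max(2).clip(0,255).astype(np.uint8)*2)
"
```

```text
top z 0.1258 [ 0.5161 -0.1039  0.1258]
rim z 450 0.0929
w15 1 26 y pct [ 3.4 22.2 28.2] z [0.073 0.326]
w15 -1 11 y pct [-29.3  -8.9  -2. ] z [0.073 0.319]
scene15 1 4 y pct [26.4 26.8 27.3] z [0.039 0.06 ]
side15 1 28 y pct [29.3 32.1 33.4] z [0.034 0.072]
```

View pics/c16.png

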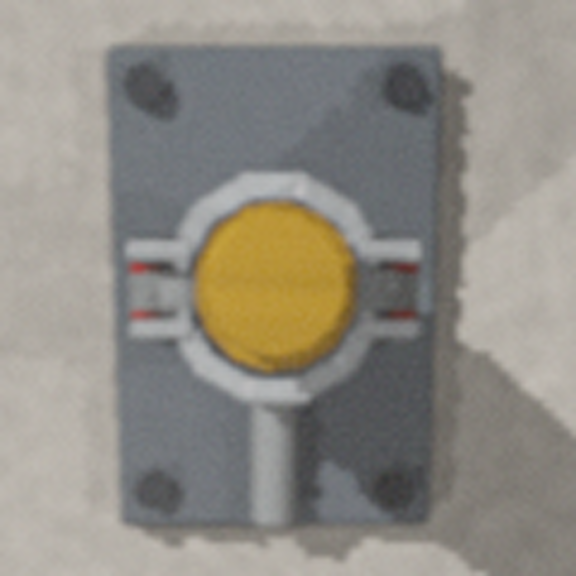

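View pics/scene15.png

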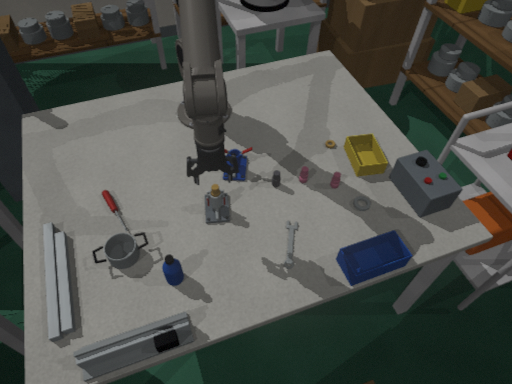

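The plug top is 32.9 mm above the rim (33 when home). The arms are tucked in their forks on both sides, and the bystanders stand where they were. Handing in.

```bash
python3 -c "
from bench import r
print(r.hand_in()); o=r.get_obs(); print(o['clock'],o['contact_force'])"
```

```text
the job is handed in; nothing more can be done
None
the job is handed in; nothing more can be done
```

The brass plug is pressed home in the grey coupler, both cam arms are down, and the job is handed in at about 20 s on the clock. The hand-in gave no verdict.

**Plug:** I gripped the brass plug along the coupler's x and lowered it into the bore. It met the seal at TCP height 107 mm and slid down about 4.7 mm at around 8–10 N. At the stop the force rose by roughly 9 N per mm, and I pushed to about 21 N (limit 30 N) with both arms still up. After release, the plug top stood 33 mm above the rim, which is where it should be when bottomed.

**Cam arms:** I lowered the open jaws over the head and both arms went down together, at about 5 N in total. Closing at the lowest grip force brought them home, and the jaws then blocked at 60.6 mm against the stated 61.4 mm.

**Last checks:**
- Plug top was 32.9 mm above the rim, with the plug upright and centred to about 2 mm, the camera's accuracy.
- In the scene and side views both arms lie vertical along the head. I could not read their joint angles directly.
- The gripper was clear, the force was near zero, and nothing else had visibly moved.

**One departure from the hint:** I stopped with the open fingertips about 13 mm below the pins, not 35 mm. Any lower and the gripper body would have hit the plug top.

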